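# Turn the slotted adjuster of a bench supply to its stop

### The arm

A 6-joint arm with a two-finger parallel gripper is mounted at the origin on the work surface. World frame = base frame: x ahead of the robot, y to its left, z up, the work surface at z = 0. Lengths are in mm, angles in rad, forces in N, time in s.
With the tool pointing down it reaches from about 275 to 750 mm from the base axis. Payload 10.2 kg.
Tool frame: the origin (TCP) lies at the very end of the fingers, on their centre line; the grasp point (between the pads) lies 19 mm behind it (ctrl.grip_depth is the distance from the TCP to the grasp point, in mm); z points along the fingers, x is the direction in which the jaws open and shut, and the axes are right-handed (so a half turn about z gives the same grasp; the last joint's range is limited). The gripper opens to 85 mm and grips with 20 to 120 N. Pads are 22 mm wide; open, the fingers measure 114 mm over their backs; the gripper's body (76 mm by 85 mm) begins 54 mm behind the grasp point. The pads swing forward as they close: fully open they stand 13 mm farther back than shut.
Start: joints at [-1.33, 0.313, 1.498, -0, 1.331, -0.223], TCP at [234.848, -469.551, 231.294] pointing down, gripper open.
Joint ranges: [-2.94, 2.94], [-0.97, 2.17], [0.19, 2.56], [-1.23, 4.37], [0.02, 3.11], [-2.88, 2.88]. Speed limits (rad/s): [2.39, 2.39, 3.01, 3.14, 3.14, 3.14].

### API

Orientations are given as a unit quaternion [w, x, y, z].
In Python, from rig import ctrl gives the robot as it stands.
- The arm moves only by the tool play_rows, never from a script. Its argument "motion" is a list of rows, each a list of 2 entries, a list of its own where there are three numbers: the shift along the tool's x, y, z in mm, then the turn, a rotation vector about the tool's x, y, z in degrees. A call has 1 to 20 rows; each row shifts and turns the commanded pose from where the row before left it, along the tool's axes as they then stand; what a row does not reach is not made up. A row lasts 1/12 s, in which the tool goes at most 41.7 mm and 7.16 degrees, less where a joint would pass 70% of its speed; a pose out of reach is approached as far as the arm can. A call with a gripper value outside its range is refused whole. "fingers" is the finger opening in mm, from 0 to 85.4, set as the call begins (left out, the last holds). The fingers move at their own pace and stop on an object; "squeeze" is the grip in N (left out, the last holds). Time passes only in rows, so rows that do not move let the fingers close. It gives the time, the measured TCP pose, the force and the opening at its end, in the units of the state.
- ctrl.sense(): the state, without advancing time (a new reading comes with each control period).
- ctrl.capture(name): name is "scene" or "side" or "wrist"; returns the picture (480x640x3 uint8, red, green, blue); there is no depth.
- ctrl.get_calibration(name): a dict with "K" (3x3 intrinsics, pixels), "R" (3x3) and "t" (3): a world point X has camera coordinates R X + t; the wrist camera has in their place "tool_from_camera" (4x4, takes a point from camera to tool coordinates, whose origin is the TCP and whose axes are the tool frame's). Camera axes: x right, y down, z forward; pixel columns grow to the right and rows downward; lengths in mm; the calibration is good to about 2 mm. A picture is of the moment at which its call begins: read the wrist's pose just before it. get_calibration takes no time and is no camera call.
- ctrl.finish_job(): hands the job in, once; it reports no verdict.
Trained networks look in the newest picture that a camera, given by its name, has taken for a name from the list of things; names that differ only in an ending like _2 or _b are one class to them, and where a whole thing is asked for, a point or a joint stands for the part that bears it (a point fixed in the world has none). Each returns a list of dicts, best first, with "p" (0 to 1); they miss things now and then, are a little off and sometimes report something else, mostly with a low value. They report only what shows in the picture. A call takes as long as a camera call. They do not tell look-alikes from the thing itself.
- ctrl.spot_in(camera, name): "position" ([column, row] as shares, 0 to 1, of the picture: columns of its width, rows of its height, amid what is visible of it).
The state is a dict: "time_s": time; "joints": joint angles; "dq": joint speeds; "tau": joint torques, N m; "eef_pos": TCP position; "ee_rot": TCP orientation; "force": force on the tool from outside, world axes, zero at the start; "wrist_torque": the same for the moment, N m; "grip_width": opening from 0.0 (shut) to 1.0 (fully open).
Only numpy, scipy, OpenCV 4.12 (cv2) and the standard library are available. Lean on these libraries where they do the work, as an engineer would, in place of code of your own. Each camera call takes 0.05 s, during which the arm holds its last target. There are 200 camera calls.

### The job

Take the flat screwdriver out of its wooden block, rest its blade lightly on the slotted brass adjuster of the bench supply and rotate it until the blade drops into the slot, then turn the adjuster clockwise until its lug rests against the stop pin. Be gentle: the screwdriver must never bear on the supply with more than 15 N, and the gripper's fingers must not touch the supply. Then put the screwdriver back upright, fully home in its block, let go, and leave the flux jar, tape roll and wire spool where they are.

Things in the scene. Friction and masses are not known exactly. Their poses are not given: they have to be found in the camera images.
- driver_grip (a point): Flat screwdriver standing upright, blade down, in a hole of the wooden block; loose, about 120 g, 147 mm long. This point is the centre of its black square handle (26 x 26 mm, 76 mm tall, 109 mm above the blade's tip, flat sides along x and y). Its z axis points up, from blade to handle; its x axis is along the width of the blade.
- driver_tip (a point): Middle of the end of the screwdriver's blade, axes as driver_grip. The blade is 14 mm wide (x) and 2.8 mm thick (y), 2 mm in its last 2.5 mm. Above it a round shank of 8 mm, a bolster of 16 mm (54 to 66 mm above the tip) and a round flange of 34 mm; the flange's underside, 66 mm above the tip, rests on the block.
- driver: The whole screwdriver; its origin is the blade's tip, same axes as driver_tip.
- block_hole (a point): Centre of the mouth of the vertical through hole (21 mm across, rim bevelled 2 mm) in the wooden screwdriver block, 70 x 70 mm, 76 mm high, fixed to the bench. This point is at the level of the block's top; z up. With the screwdriver home, its tip is 66 mm below this point.
- psu: Bench power supply lying on its back, fixed, white panel upward: 160 (x) x 260 (y) x 80 mm high, origin under its centre, z up. Knobs, display and binding posts stand up to 26 mm out of the panel, none nearer than 55 mm to the adjuster's axis.
- adjuster (a point): Point on the vertical axis of the slotted adjuster, at the level of the supply's panel (x, y as the supply's). The adjuster: a black bush 60 mm across with an upright steel stop pin 24 mm from the axis; a grey disc (34 mm across) whose lug reaches 28 mm from the axis; in the middle a round brass head, 24 mm across, whose top stands 15 to 31 mm above this point (not measured).
- head (a point): Point on the adjuster's axis 23 mm above the panel: the middle of the range of the brass head's top. One straight slot runs right across the head, 4.8 mm wide, 4 mm deep; with the lug on the stop it lies along the supply's y axis, give or take up to 0.6 rad (not measured). The head is sprung: pressed down it yields from about 3 N, then 0.8 N per mm, and is hard on its stop after 1.5 mm.
- slotted_screw (a joint): Angle of the adjuster (rad), head, disc and lug together: 0 when the lug rests on the stop pin, negative before. Grows clockwise seen from above; starts between -1.25 and -0.75, can turn from -1.6 to 0, where it is hard against the stop. Friction holds it where it is left: turning needs about 0.04 N m, for which the blade's two edges bear on the slot with some 8 N in all.
- flux: Bystander: small closed flux jar, 40 mm across, 60 mm high; origin under its centre.
- tape: Bystander: roll of black tape lying flat, 60 mm across, 18 mm high; origin under its centre.
- spool: Bystander: spool of copper wire standing on its flange, 48 mm across, 30 mm high; origin under its centre.
There are look-alikes about, which are no part of the job. Of the things shaped like the driver, the black one is meant.

How it is judged (in metres and radians):
On the way, in this order (a step that is already met when the one before it is completed fails the run):
1. the screwdriver is lifted clear of its block (z of driver_tip in the frame of block_hole above 0.005 m), for 0.1 s.
2. with the blade in the adjuster, the lug is turned up to the stop (horizontal distance between driver_tip and adjuster below 0.008 m and z of driver_tip in the frame of adjuster below 0.03 m and value of joint slotted_screw above -0.12 rad), for 0.2 s.
At the end, for the whole second after the job is handed in: The adjuster is within 0.12 rad (7 degrees) of its clockwise stop; the screwdriver stands in its block, tip at least 62 mm below the hole's mouth and within 8 mm of its axis, tilted less than 0.1 rad, and at rest (value of joint slotted_screw above -0.12 rad and horizontal distance between driver_tip and block_hole below 0.008 m and z of driver_tip in the frame of block_hole below -0.062 m and angle between driver's own z axis and vertical below 0.1 rad and linear speed of driver below 0.02 m/s); the robot touches nothing.
It fails at once if the screwdriver bears on the supply with more than 15 N (contact force between driver and psu above 15 N or contact force between driver and slotted_screw above 15 N).
It fails at once if the fingers touch the supply (contact force between the fingers and psu above 1 N or contact force between the fingers and slotted_screw above 1 N).
It fails at once if a bystander is moved more than 20 mm (distance of any of flux, tape, spool from where it was at the start of the episode above 0.02 m).
It also fails if it takes over 72 s, if anything falls off the work surface, if the arm or the gripper's body presses on something with over 40 N, if the wrist force passes 120 N, or if a joint passes its speed limit or range.

## Working session

There is one attempt and no reset: what is moved stays moved. The work goes in short steps, Python scripts to look and compute and a tool call to move; the robot and the scene stay as the last step left them, time stands still between calls to the robot, and variables do not carry over. Pictures are saved under pics/ and viewed, about 8 in all and at most 12, crops included, and the job is handed in when it is done.

Besides the shell and the picture viewer there is one more tool, called after "Request:" in YAML: its name, and indented under it one key for each argument. play_rows: Moves the arm, as the interface text tells. Its arguments: {"type":"object","properties":{"motion":{"type":"array"},"fingers":{"type":"number"},"squeeze":{"type":"number"}},"required":["motion"]}

```bash
ls; mkdir -p pics; cat > h.py <<'E'
import numpy as np, cv2
from rig import ctrl
from scipy.spatial.transform import Rotation as Ro
def st():
    s=ctrl.sense(); return s
def pose(s):
    q=s["ee_rot"]; return Ro.from_quat([q[1],q[2],q[3],q[0]]).as_matrix(), np.array(s["eef_pos"])
def cam(name,s=None):
    c=ctrl.get_calibration(name); K=np.array(c["K"])
    if name!="wrist": return K,np.array(c["R"]),np.array(c["t"])
    R,p=pose(s); T=np.eye(4);T[:3,:3]=R;T[:3,3]=p
    M=np.linalg.inv(T@np.array(c["tool_from_camera"])); return K,M[:3,:3],M[:3,3]
def ray(C,uv):
    K,R,t=C; o=-R.T@t; d=R.T@np.linalg.inv(K)@np.array([*uv,1.]); return o,d/np.linalg.norm(d)
def atz(C,uv,z):
    o,d=ray(C,uv); return o+d*(z-o[2])/d[2]
def tri(L):
    A=np.zeros((3,3));b=np.zeros(3)
    for o,d in L:
        P=np.eye(3)-np.outer(d,d);A+=P;b+=P@o
    x=np.linalg.solve(A,b); return x,[np.linalg.norm((np.eye(3)-np.outer(d,d))@(x-o)) for o,d in L]
def proj(C,X):
    K,R,t=C; v=K@(R@np.array(X,float)+t); return v[:2]/v[2]
def save(n,im,crop=None,sc=1):
    if crop: im=im[crop[1]:crop[3],crop[0]:crop[2]]
    cv2.imwrite("pics/"+n+".png",cv2.resize(im[:,:,::-1],None,fx=sc,fy=sc,interpolation=cv2.INTER_CUBIC))
E
python3 - <<'E'
from h import *
s=st(); print(s)
ims=[]
for n in("scene","side","wrist"):
    im=ctrl.capture(n); np.save("pics/"+n+"0.npy",im); ims.append(im)
    print(n,np.round(cam(n,s)[0],1).tolist(), (-cam(n,s)[1].T@cam(n,s)[2]).round())
    for k in("driver_grip","driver_tip","driver","block_hole","psu","adjuster","head","flux","tape","spool"):
        print(n,k,[(np.round(np.array(r["position"])*[640,480],1).tolist(),round(r["p"],2)) for r in ctrl.spot_in(n,k)])
save("scene0",ims[0]); save("side0",ims[1]); save("wrist0",ims[2])
E
```

```text
pics
{'time_s': 0.0, 'joints': array([-1.33040156e+00,  3.13477842e-01,  1.49842752e+00,  2.79365513e-05,
        1.33098652e+00, -2.23411527e-01]), 'dq': array([ 1.72481092e-06, -2.69555675e-05, -3.56143433e-04, -6.57442460e-04,
        7.55040937e-04, -9.65179093e-04]), 'tau': array([-1.19742592e-03, -4.12259495e+01, -2.59749860e+01, -3.01892960e-04,
        4.04890714e-03,  2.88030753e-05]), 'eef_pos': array([ 234.79124222, -469.29531126,  230.72442613]), 'ee_rot': array([-4.65101780e-04,  8.50690590e-01, -5.25666337e-01, -4.53717770e-04]), 'force': array([-0.45854295, -0.31921614, -0.34199897]), 'wrist_torque': array([-0.03322131, -0.00663264,  0.02288232]), 'grip_width': 1.0052276873509685}
scene [[454.8, 0.0, 324.6], [0.0, 454.8, 238.9], [0.0, 0.0, 1.0]] [1190.  117.  671.]
scene driver_grip [([338.7, 261.0], 0.78), ([361.0, 197.3], 0.77), ([450.9, 201.8], 0.76), ([410.4, 189.4], 0.74), ([405.8, 220.3], 0.61)]
scene driver_tip [([402.9, 222.4], 0.97), ([336.6, 260.8], 0.9), ([358.7, 196.3], 0.67), ([447.4, 200.3], 0.67), ([407.8, 189.0], 0.59)]
scene driver [([338.9, 260.4], 0.
[... 725 characters left out ...]
 285.1], 0.42), ([369.2, 231.0], 0.3)]
side driver [([264.6, 257.1], 0.88), ([298.2, 282.9], 0.8), ([364.8, 296.2], 0.72), ([259.3, 349.7], 0.68), ([352.6, 306.6], 0.6)]
side block_hole [([298.6, 315.9], 0.96)]
side psu [([373.8, 231.2], 0.61)]
side adjuster [([367.5, 233.4], 0.65)]
side head [([372.5, 233.3], 0.6)]
side flux [([270.8, 283.5], 0.64), ([293.6, 280.5], 0.55)]
side tape [([242.2, 356.9], 0.66), ([295.3, 281.1], 0.56)]
side spool []
wrist [[384.8, 0.0, 318.3], [0.0, 384.8, 238.7], [0.0, 0.0, 1.0]] [ 307. -433.  373.]
wrist driver_grip []
wrist driver_tip []
wrist driver []
wrist block_hole []
wrist psu []
wrist adjuster []
wrist head []
wrist flux []
wrist tape []
wrist spool []
```

View pics/scene0.png

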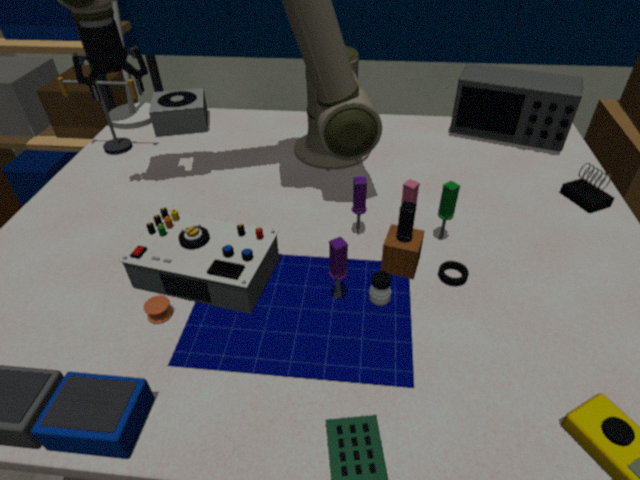

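View pics/side0.png

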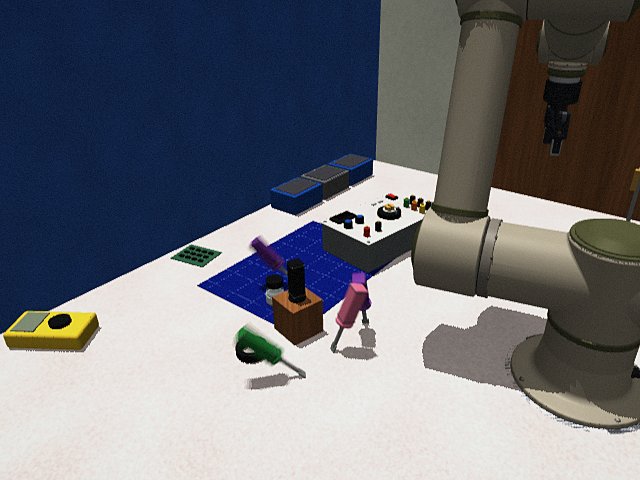

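In the scene picture the black handle stands in the wooden block at (406,221). The purple (338,261; 360,197), pink (411,190) and green (449,201) drivers are coloured look-alikes, and they're toppling in the side view. The supply's adjuster is at (194,236) in scene and (389,212) in side. I'll look again now that things have settled, with an enlarged crop.

```bash
python3 - <<'E'
from h import *
s=st(); print(s["time_s"])
a=ctrl.capture("scene"); b=ctrl.capture("side")
np.save("pics/sc1.npy",a);np.save("pics/si1.npy",b)
ca=cv2.resize(a[160:340,120:480],None,fx=2.2,fy=2.2,interpolation=cv2.INTER_CUBIC)
cb=cv2.resize(b[170:385,190:450],None,fx=2.2,fy=2.2,interpolation=cv2.INTER_CUBIC)
save("c1",a,(120,160,480,320),2.2)
save("c2",b,(200,180,450,380),3)
S=cam("scene");D=cam("side")
for nm,u,v in(("handle",(406,221),(296,281)),("adj",(194,236),(389.5,212))):
    x,e=tri([ray(S,u),ray(D,v)]);print(nm,x.round(1),np.round(e,1))
E
```

```text
1.65
handle [478.3 192.7 116. ] [1.4 1.4]
adj [ 529.5 -225.8   88. ] [0.7 0.7]
```

View pics/c1.png

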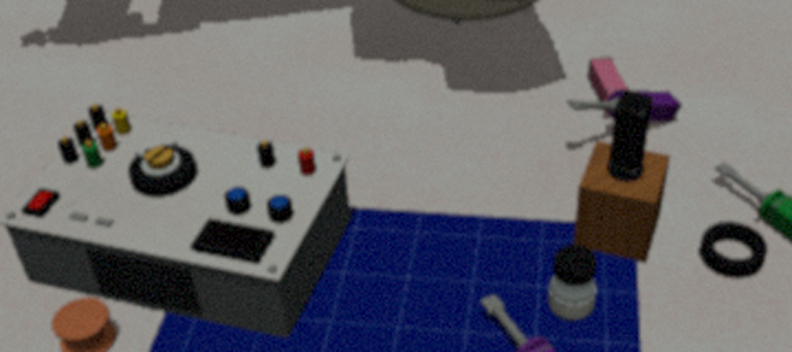

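View pics/c2.png

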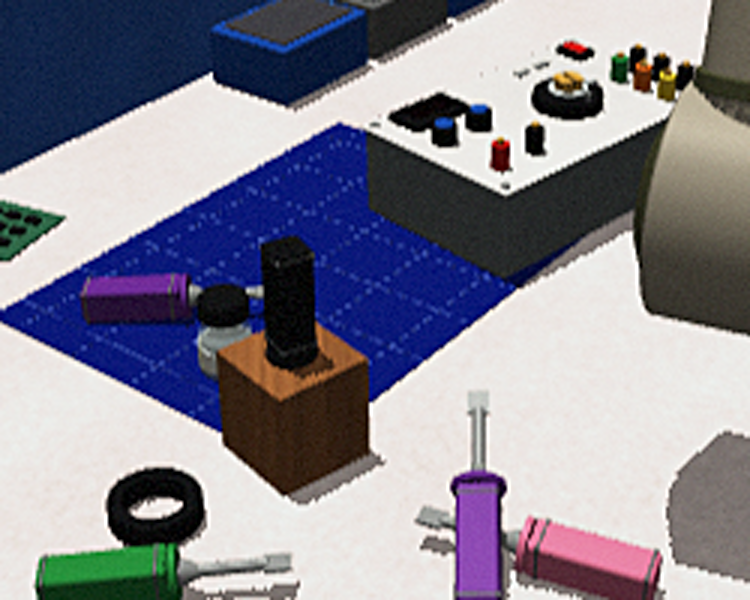

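The settled views confirm it: the only black driver is in the block (crop 1 ≈ (630,135), crop 2 ≈ (290,305)). The coloured ones have fallen and lie clear. The measured handle centre is (478,193,~116), against 119 expected. Next I'll plan a wrist viewpoint near the block.

```bash
cat >> h.py <<'E'
def plan(target,yaw,n=None,s=None,step=30):
    """rows from the measured pose to target (TCP, tool down, tool x at world angle yaw, deg); one uniform row repeated n times is exact only without turn"""
    s=s or st(); R,p=pose(s)
    cur=np.degrees(np.arctan2(R[1,0],R[0,0])); dy=(yaw-cur+180)%360-180
    d=np.array(target,float)-p
    n=n or int(max(np.ceil(np.linalg.norm(d)/step),np.ceil(abs(dy)/6.5),1))
    print("from",p.round(1),"yaw",round(cur,2),"rows",n,"dyaw",round(dy,2),"j6",round(s["joints"][5],3))
    rows=[]
    for i in range(n):
        a=np.radians(cur+dy*i/n)
        Rt=np.array([[np.cos(a),np.sin(a),0],[np.sin(a),-np.cos(a),0],[0,0,-1]])
        rows.append([(Rt.T@d/n).round(1).tolist(),[0,0,round(-dy/n,2)]])
    print(str(rows).replace(" ",""))
E
python3 - <<'E'
from h import *
print(np.array(ctrl.get_calibration("wrist")["tool_from_camera"]).round(3).tolist())
R,p=pose(st());print(R.round(3).tolist())
S=cam("scene");D=cam("side")
for n,u in(("BLfront",(10,215)),("front right",(275,275)),("back right",(345,157)),("adj",(158,160))):
    print(n,atz(S,(120+u[0]/2.2,160+u[1]/2.2),80).round())
plan((440,130,270),0)
E
```

```text
[[1.0, -0.001, -0.001, -0.572], [0.001, 0.95, 0.313, -80.845], [0.0, -0.313, 0.95, -141.971], [0.0, 0.0, 0.0, 1.0]]
[[0.447, -0.894, -0.0], [-0.894, -0.447, -0.0], [-0.0, 0.0, -1.0]]
BLfront [ 595. -344.   80.]
front right [644. -95.  80.]
back right [489. -66.  80.]
adj [ 510. -239.   80.]
from [ 234.9 -469.6  231.3] yaw -63.42 rows 22 dyaw 63.42 j6 -0.223
[[[-20.2,-20.5,-1.8],[0,0,np.float64(-2.88)]],[[-19.1,-21.5,-1.8],[0,0,np.float64(-2.88)]],[[-18.0,-22.5,-1.8],[0,0,np.float64(-2.88)]],[[-16.9,-23.3,-1.8],[0,0,np.float64(-2.88)]],[[-15.7,-24.2,-1.8],[0,0,np.float64(-2.88)]],[[-14.5,-24.9,-1.8],[0,0,np.float64(-2.88)]],[[-13.2,-25.6,-1.8],[0,0,np.float64(-2.88)]],[[-11.9,-26.2,-1.8],[0,0,np.float64(-2.88)]],[[-10.5,-26.8,-1.8],[0,0,np.float64(-2.88)]],[[-9.2,-27.3,-1.8],[0,0,np.float64(-2.88)]],[[-7.8,-27.7,-1.8],[0,0,np.float64(-2.88)]],[[-6.4,-28.1,-1.8],[0,0,np.float64(-2.88)]],[[-5.0,-28.4,-1.8],[0,0,np.float64(-2.88)]],[[-3.5,-28.6,-1.8],[0,0,np.float64(-2.88)]],[[-2.1,-28.7,-1.8],[0,0,np.float64(-2.88)]],[[-0.6,-28.8,-1.8],[0,0,np.float64(-2.88)]],[[0.8,-28.8,-1.8],[0,0,np.float64(-2.88)]],[[2.2,-28.7,-1.8],[0,0,np.float64(-2.88)]],[[3.7,-28.6,-1.8],[0,0,np.float64(-2.88)]],[[5.1,-28.3,-1.8],[0,0,np.float64(-2.88)]],[[6.5,-28.1,-1.8],[0,0,np.float64(-2.88)]],[[7.9,-27.7,-1.8],[0,0,np.float64(-2.88)]]]
```

```bash
python3 - <<'E'
from h import *
plan((457,-262,211),-63.4,n=12)
E
```

```text
from [ 234.9 -469.6  231.3] yaw -63.42 rows 12 dyaw 0.02 j6 -0.223
[[[-7.2,-24.3,1.7],[0,0,np.float64(-0.0)]],[[-7.2,-24.3,1.7],[0,0,np.float64(-0.0)]],[[-7.2,-24.3,1.7],[0,0,np.float64(-0.0)]],[[-7.2,-24.3,1.7],[0,0,np.float64(-0.0)]],[[-7.2,-24.3,1.7],[0,0,np.float64(-0.0)]],[[-7.2,-24.3,1.7],[0,0,np.float64(-0.0)]],[[-7.2,-24.3,1.7],[0,0,np.float64(-0.0)]],[[-7.2,-24.3,1.7],[0,0,np.float64(-0.0)]],[[-7.2,-24.3,1.7],[0,0,np.float64(-0.0)]],[[-7.2,-24.3,1.7],[0,0,np.float64(-0.0)]],[[-7.2,-24.3,1.7],[0,0,np.float64(-0.0)]],[[-7.2,-24.3,1.7],[0,0,np.float64(-0.0)]]]
```

Request:
play_rows:
  motion:
    - [[-7.2, -24.3, 1.7], [0, 0, 0]]
    - [[-7.2, -24.3, 1.7], [0, 0, 0]]
    - [[-7.2, -24.3, 1.7], [0, 0, 0]]
    - [[-7.2, -24.3, 1.7], [0, 0, 0]]
    - [[-7.2, -24.3, 1.7], [0, 0, 0]]
    - [[-7.2, -24.3, 1.7], [0, 0, 0]]
    - [[-7.2, -24.3, 1.7], [0, 0, 0]]
    - [[-7.2, -24.3, 1.7], [0, 0, 0]]
    - [[-7.2, -24.3, 1.7], [0, 0, 0]]
    - [[-7.2, -24.3, 1.7], [0, 0, 0]]
    - [[-7.2, -24.3, 1.7], [0, 0, 0]]
    - [[-7.2, -24.3, 1.7], [0, 0, 0]]
    - [[0, 0, 0], [0, 0, 0]]
    - [[0, 0, 0], [0, 0, 0]]

```text
time_s: 2.92
eef_pos: [457.4, -261.1, 210.7]
ee_rot: [0.0, 0.851, -0.525, -0.0]
force: [0.1, -0.7, -0.8]
grip_width: 1.0
```

```bash
python3 - <<'E'
from h import *
s=st(); im=ctrl.capture("wrist"); np.save("pics/w1.npy",im); import pickle; pickle.dump(s,open("pics/w1.pkl","wb"))
print(s["time_s"],s["eef_pos"].round(1),s["force"].round(2))
C=cam("wrist",s); uv=proj(C,(529,-226,100)); print(uv)
for k in("adjuster","head","psu"):
    print(k,[(np.round(np.array(r["position"])*[640,480],1).tolist(),round(r["p"],2)) for r in ctrl.spot_in("wrist",k)])
save("w1",im,None,1.25)
E
```

```text
2.9167 [ 457.4 -261.1  210.7] [ 0.14 -0.68 -0.79]
[320.60125763 113.89010528]
adjuster [([353.3, 72.8], 0.65)]
head [([338.2, 66.0], 0.94)]
psu [([350.5, 73.5], 0.77)]
```

View pics/w1.png

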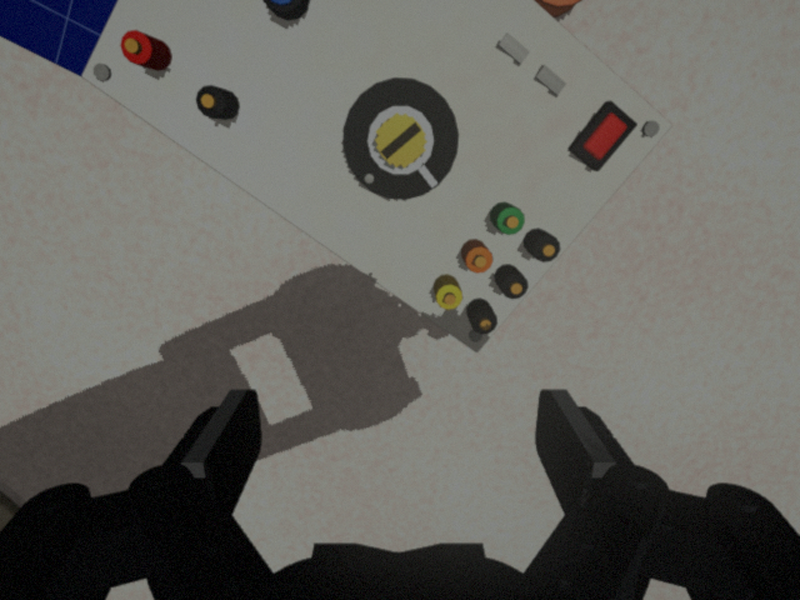

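The wrist view looks straight down on the adjuster: brass head at (400,138)/1.25 px with its slot running lower-left to upper-right, lug at (428,177), stop pin at (369,179). Next is a second view, shifted 80 mm along −tool y, to get the height.

Request:
play_rows:
  motion:
    - [[0, -26, 0], [0, 0, 0]]
    - [[0, -27, 0], [0, 0, 0]]
    - [[0, -27, 0], [0, 0, 0]]
    - [[0, 0, 0], [0, 0, 0]]
    - [[0, 0, 0], [0, 0, 0]]

```text
time_s: 3.53
eef_pos: [528.7, -226.1, 210.6]
ee_rot: [0.0, 0.851, -0.525, -0.0]
force: [-0.6, -0.0, -0.5]
grip_width: 0.998
```

```bash
cat > m.py <<'E'
from h import *; import pickle
def brass(im,uv,r=30):
    u,v=np.round(uv).astype(int); m=np.zeros(im.shape[:2],bool)
    x=im.astype(int); yy,xx=np.mgrid[:480,:640]; near=np.hypot(xx-u,yy-v)<r
    m=near&(x[...,0]-x[...,2]>40)&(x[...,1]-x[...,2]>25)
    m8=m.astype(np.uint8); cs,_=cv2.findContours(m8,0,2); pts=np.vstack([c for c in cs if len(c)>8])
    hull=cv2.convexHull(pts); (c,ax,an)=cv2.fitEllipse(hull)
    M=cv2.moments(hull); cen=np.array([M["m10"],M["m01"]])/M["m00"]
    H=np.zeros_like(m8); cv2.fillConvexPoly(H,hull,1); slot=(H>0)&~m
    H2=cv2.erode(H,np.ones((3,3))); slot=(H2>0)&~m&(x.sum(2)<x[m].sum(1).mean()*.7)
    p=np.argwhere(slot)[:,::-1].astype(float); mu=p.mean(0); w,V=np.linalg.eigh(np.cov((p-mu).T))
    return cen,ax,mu,V[:,1],len(p),w
E
python3 - <<'E'
from m import *
s=st(); im=ctrl.capture("wrist"); np.save("pics/w2.npy",im); pickle.dump(s,open("pics/w2.pkl","wb"))
rays=[];sl=[]
for i in(1,2):
    ss=pickle.load(open(f"pics/w{i}.pkl","rb")); I=np.load(f"pics/w{i}.npy"); C=cam("wrist",ss)
    uv=(320,110) if i==1 else proj(C,tuple(X0)+(100,))
    if i==1: X0=atz(C,uv,100)[:2]
    cen,ax,mu,d,n,w=brass(I,uv); print(i,uv,"cen",cen.round(1),"ax",np.round(ax,1),"slot",mu.round(1),n,w.round(1))
    rays.append(ray(C,cen)); sl.append((C,mu,d))
X,e=tri(rays); print("head top",X.round(1),np.round(e,2))
for C,mu,d in sl:
    a=atz(C,mu-8*d,X[2]);b=atz(C,mu+8*d,X[2]); print("slot mid",((a+b)/2).round(1),"ang deg",np.degrees(np.arctan2(*(b-a)[[1,0]])).round(1)%180)
C=sl[0][0]
for nm,u,z in(("pin",(369/1.25,179/1.25),100),("lug",(428/1.25,177/1.25),95),("psuTL",(82/1.25,75/1.25),80),("psuR",(671/1.25,125/1.25),80),("psuB",(478/1.25,351/1.25),80)):
    print(nm,atz(C,u,z).round(1))
E
```

```text
1 (320, 110) cen [320.1 112. ] ax [39.6 41.6] slot [320.2 112.2] 275 [  4.9 107.5]
2 [318.9188898  231.86339428] cen [319.  234.7] ax [35.2 36.2] slot [320.  234.9] 185 [ 4.6 78.6]
head top [ 529.8 -225.2  102.8] [0.01 0.01]
slot mid [ 529.8 -225.3  102.8] ang deg 155.8
slot mid [ 530.  -225.8  102.8] ang deg 155.6
pin [ 505.8 -219.5  100. ]
lug [ 520.  -246.4   95. ]
psuTL [484.7 -63.6  80. ]
psuR [ 601.4 -351.    80. ]
psuB [ 440.6 -324.1   80. ]
```

```bash
python3 - <<'E'
from h import *
print(st()["joints"].round(3)); plan((478,112,262),0,n=14)
E
```

```text
[-0.609  0.438  1.374 -0.     1.33   0.498]
from [ 528.1 -226.5  210.7] yaw -63.44 rows 14 dyaw 63.44 j6 0.498
[[[-23.2,-7.6,-3.7],[0,0,np.float64(-4.53)]],[[-22.6,-9.4,-3.7],[0,0,np.float64(-4.53)]],[[-21.7,-11.2,-3.7],[0,0,np.float64(-4.53)]],[[-20.8,-12.9,-3.7],[0,0,np.float64(-4.53)]],[[-19.7,-14.5,-3.7],[0,0,np.float64(-4.53)]],[[-18.5,-16.0,-3.7],[0,0,np.float64(-4.53)]],[[-17.2,-17.4,-3.7],[0,0,np.float64(-4.53)]],[[-15.8,-18.7,-3.7],[0,0,np.float64(-4.53)]],[[-14.2,-19.9,-3.7],[0,0,np.float64(-4.53)]],[[-12.6,-20.9,-3.7],[0,0,np.float64(-4.53)]],[[-10.9,-21.9,-3.7],[0,0,np.float64(-4.53)]],[[-9.2,-22.7,-3.7],[0,0,np.float64(-4.53)]],[[-7.3,-23.3,-3.7],[0,0,np.float64(-4.53)]],[[-5.5,-23.8,-3.7],[0,0,np.float64(-4.53)]]]
```

Request:
play_rows:
  motion:
    - [[-23.2, -7.6, -3.7], [0, 0, -4.53]]
    - [[-22.6, -9.4, -3.7], [0, 0, -4.53]]
    - [[-21.7, -11.2, -3.7], [0, 0, -4.53]]
    - [[-20.8, -12.9, -3.7], [0, 0, -4.53]]
    - [[-19.7, -14.5, -3.7], [0, 0, -4.53]]
    - [[-18.5, -16.0, -3.7], [0, 0, -4.53]]
    - [[-17.2, -17.4, -3.7], [0, 0, -4.53]]
    - [[-15.8, -18.7, -3.7], [0, 0, -4.53]]
    - [[-14.2, -19.9, -3.7], [0, 0, -4.53]]
    - [[-12.6, -20.9, -3.7], [0, 0, -4.53]]
    - [[-10.9, -21.9, -3.7], [0, 0, -4.53]]
    - [[-9.2, -22.7, -3.7], [0, 0, -4.53]]
    - [[-7.3, -23.3, -3.7], [0, 0, -4.53]]
    - [[-5.5, -23.8, -3.7], [0, 0, -4.53]]
    - [[0, 0, 0], [0, 0, 0]]
    - [[0, 0, 0], [0, 0, 0]]
    - [[0, 0, 0], [0, 0, 0]]

```text
time_s: 5.0
eef_pos: [478.4, 111.4, 262.6]
ee_rot: [0.0, 1.0, -0.001, -0.0]
force: [0.5, -0.8, -1.2]
grip_width: 1.002
```

```bash
python3 - <<'E'
from m import *
s=st(); im=ctrl.capture("wrist"); np.save("pics/w3.npy",im); pickle.dump(s,open("pics/w3.pkl","wb"))
print(s["time_s"],s["eef_pos"].round(1),s["joints"].round(3))
save("w3",im,None,1.25)
E
```

```text
5.0 [478.4 111.4 262.6] [-0.01   0.216  1.542 -0.     1.384 -0.008]
```

View pics/w3.png

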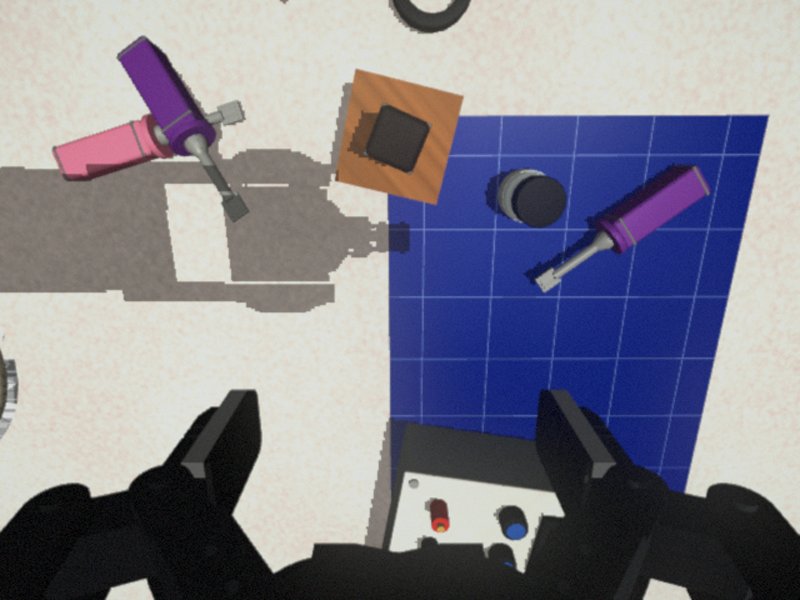

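Straight down on the block: the black square handle top is centred at about (398,139)/1.25 px, turned about −21.6°. The flux jar (540,197) and fallen drivers are clear of the grasp. I'll fit the square, then take a second view while moving over it with yaw −21.6°.

```bash
cat >> m.py <<'E'
def darkblob(im,uv,r=35,th=60,orange=False):
    u,v=np.round(uv).astype(int); x=im.astype(int); yy,xx=np.mgrid[:480,:640]
    m=((np.hypot(xx-u,yy-v)<r)&(x.max(2)<th)).astype(np.uint8)
    n,l,stt,c=cv2.connectedComponentsWithStats(m); k=1+np.argmax(stt[1:,4])
    cs,_=cv2.findContours((l==k).astype(np.uint8),0,2); return cs[0]
E
python3 - <<'E'
from m import *
s=pickle.load(open("pics/w3.pkl","rb")); I=np.load("pics/w3.npy"); C=cam("wrist",s)
print(I[111,318],I[97,288],I[90,335], I[108:114,285:300].max(2).tolist())
for th in(45,55,65,75):
    c=darkblob(I,(318,111),35,th); r=cv2.minAreaRect(c); print(th,r,cv2.contourArea(c))
    b=cv2.boxPoints(r); P=np.array([atz(C,q,157) for q in b])[:,:2]; print(P.mean(0).round(1),np.degrees(np.arctan2(*(P[1]-P[0])[::-1])).round(1)%90, np.linalg.norm(P[1]-P[0]).round(1),np.linalg.norm(P[2]-P[1]).round(1))
# block top corners
for q in((355,69),(463,96),(436,205),(336,181)): print(atz(C,np.array(q)/1.25,76).round(1))
plan((480,191,262),-21.6,n=5)
E
```

```text
[64 59 54] [100  73  55] [176 117  74] [[105, 104, 104, 102, 99, 98, 95, 98, 98, 96, 92, 59, 53, 55, 55], [102, 101, 103, 100, 100, 100, 99, 98, 98, 96, 84, 61, 55, 54, 59], [100, 100, 105, 102, 105, 100, 100, 97, 98, 91, 72, 53, 57, 56, 58], [97, 104, 102, 103, 101, 103, 97, 98, 95, 84, 60, 56, 54, 57, 61], [98, 100, 100, 104, 103, 104, 101, 99, 95, 80, 58, 52, 57, 56, 59], [97, 99, 98, 102, 104, 102, 101, 102, 93, 63, 55, 56, 57, 56, 64]]
45 ((319.0, 133.0), (0.0, 0.0), 0.0) 0.0
[479.3 180.2] 0.0 0.0 0.0
55 ((323.6766357421875, 125.5730972290039), (21.809326171875, 44.384681701660156), 67.47943115234375) 74.5
[482.1 184.5] 21.3 27.0 13.0
65 ((317.06549072265625, 110.61770629882812), (41.56547927856445, 43.248291015625), 22.2490234375) 1659.0
[478.1 193.2] 65.5 25.1 24.8
75 ((317.02655029296875, 110.60177612304688), (42.23860549926758, 43.58485412597656), 22.2490234375) 1701.0
[478.1 193.2] 65.5 25.3 25.2
[452.4 234.6  76. ]
[520.1 218.8  76. ]
[504.5 150.7  76. ]
[437.6 166.8  76. ]
from [478.5 111.3 262.6] yaw -0.16 rows 5 dyaw -21.44 j6 -0.008
[[[0.3,-15.9,0.1],[0,0,np.float64(4.29)]],[[-0.9,-15.9,0.1],[0,0,np.float64(4.29)]],[[-2.1,-15.8,0.1],[0,0,np.float64(4.29)]],[[-3.3,-15.6,0.1],[0,0,np.float64(4.29)]],[[-4.5,-15.3,0.1],[0,0,np.float64(4.29)]]]
```

Request:
play_rows:
  motion:
    - [[0.3, -16.3, 0], [0, 0, 4.6]]
    - [[-0.9, -16.3, 0], [0, 0, 4.6]]
    - [[-2.1, -16.3, 0], [0, 0, 4.6]]
    - [[-3.3, -16, 0], [0, 0, 4.6]]
    - [[-4.5, -15.7, 0], [0, 0, 4.6]]
    - [[0, 0, 0], [0, 0, 0]]
    - [[0, 0, 0], [0, 0, 0]]

```text
time_s: 5.63
eef_pos: [481.2, 193.5, 262.4]
ee_rot: [0.0, 0.98, -0.199, -0.0]
force: [0.6, 0.1, 0.6]
grip_width: 0.999
```

```bash
python3 - <<'E'
from m import *
s=st(); I=ctrl.capture("wrist"); np.save("pics/w4.npy",I); pickle.dump(s,open("pics/w4.pkl","wb"))
C=cam("wrist",s); C3=cam("wrist",pickle.load(open("pics/w3.pkl","rb")))
print(s["eef_pos"].round(1)); uv=proj(C,(478.2,193.2,157)); print(uv)
save("w4",I,(220,140,420,330),3)
# tool-axis aligned view: print brightness profile across
u,v=np.round(uv).astype(int)
print(I[v,u-45:u+45].max(1).tolist()); print(I[v-45:v+60,u].max(1).tolist())
E
```

```text
[481.2 193.5 262.4]
[314.75307485 240.33446044]
[118, 118, 118, 115, 120, 120, 116, 114, 113, 112, 114, 106, 87, 78, 77, 81, 80, 79, 77, 78, 81, 81, 79, 80, 79, 75, 55, 42, 40, 36, 38, 41, 43, 41, 41, 42, 39, 41, 46, 44, 45, 43, 42, 39, 44, 45, 39, 44, 43, 38, 41, 40, 43, 39, 42, 40, 39, 41, 40, 43, 40, 38, 39, 42, 59, 82, 84, 82, 84, 83, 82, 85, 79, 81, 83, 85, 86, 94, 107, 140, 143, 148, 146, 149, 146, 148, 147, 145, 146, 141]
[54, 54, 54, 47, 44, 43, 46, 39, 41, 38, 37, 40, 40, 39, 38, 39, 39, 40, 38, 37, 42, 42, 40, 39, 38, 53, 49, 39, 42, 39, 44, 48, 44, 49, 52, 45, 45, 42, 38, 42, 37, 40, 39, 36, 44, 45, 40, 40, 41, 43, 45, 40, 41, 44, 44, 41, 43, 46, 46, 47, 50, 83, 177, 201, 204, 203, 200, 202, 200, 202, 200, 202, 200, 201, 202, 201, 203, 202, 202, 202, 202, 204, 203, 204, 205, 200, 200, 200, 202, 204, 204, 203, 203, 202, 206, 202, 204, 202, 201, 206, 203, 206, 205, 202, 201]
```

View pics/w4.png

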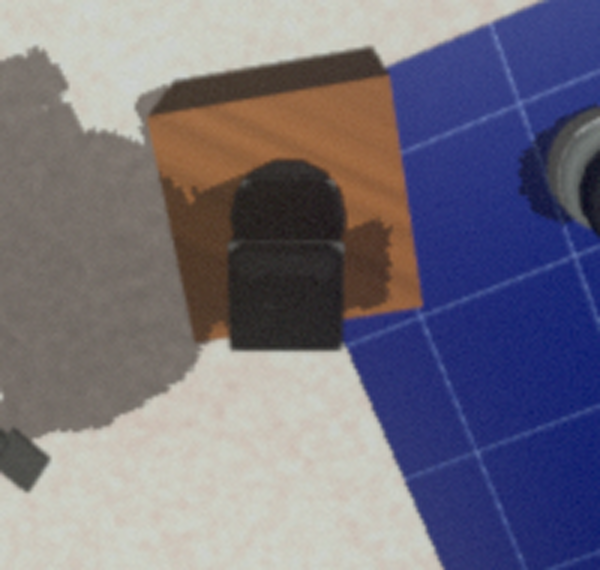

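```bash
python3 - <<'E'
from m import *
s=pickle.load(open("pics/w4.pkl","rb")); C=cam("wrist",s); s3=pickle.load(open("pics/w3.pkl","rb")); C3=cam("wrist",s3)
R,p=pose(s); print("yaw",np.degrees(np.arctan2(R[1,0],R[0,0])).round(2))
for z in(157,81,76):
  for a,b in((-13,-13),(13,-13),(13,13),(-13,13)):
    X=np.array([478.2,193.2,z])+R@[a,b,0]; print(z,a,b,((proj(C,X)-[220,140])*3).round(), (proj(C3,X)*1.25).round())
# near edge midpoint seen in both: view4 crop (286,350); view3 1.25px midpoint of lower-left edge
E
```

```text
yaw -22.95
157 -13 -13 [226. 246.] [383. 101.]
157 13 -13 [342. 245.] [432. 123.]
157 13 13 [341. 355.] [411. 175.]
157 -13 13 [228. 355.] [363. 154.]
81 -13 -13 [241. 173.] [386. 110.]
81 13 -13 [332. 173.] [424. 127.]
81 13 13 [331. 261.] [408. 167.]
81 -13 13 [242. 261.] [371. 150.]
76 -13 -13 [242. 170.] [386. 111.]
76 13 -13 [332. 169.] [424. 128.]
76 13 13 [331. 256.] [408. 166.]
76 -13 13 [243. 256.] [371. 150.]
```

The predicted top face at z=157 matches the view to about 1.5 mm, and the yaw −23° is right (edges horizontal). Descending to grasp.

Request:
play_rows:
  motion:
    - [[-2.4, 1, 19.5], [0, 0, 0]]
    - [[0, 0, 20], [0, 0, 0]]
    - [[0, 0, 20], [0, 0, 0]]
    - [[0, 0, 20], [0, 0, 0]]
    - [[0, 0, 20], [0, 0, 0]]
    - [[0, 0, 20], [0, 0, 0]]
    - [[0, 0, 20], [0, 0, 0]]
    - [[0, 0, 17], [0, 0, 0]]
    - [[0, 0, 0], [0, 0, 0]]
    - [[0, 0, 0], [0, 0, 0]]

```text
time_s: 6.52
eef_pos: [478.5, 193.3, 106.2]
ee_rot: [0.0, 0.98, -0.2, -0.0]
force: [-0.0, -0.7, 0.0]
grip_width: 1.0
```

Request:
play_rows:
  motion:
    - [[0, 0, 0], [0, 0, 0]]
    - [[0, 0, 0], [0, 0, 0]]
    - [[0, 0, 0], [0, 0, 0]]
    - [[0, 0, 0], [0, 0, 0]]
    - [[0, 0, 0], [0, 0, 0]]
    - [[0, 0, 0], [0, 0, 0]]
    - [[0, 0, 0], [0, 0, 0]]
    - [[0, 0, 0], [0, 0, 0]]
  fingers: 15
  squeeze: 60

```text
time_s: 7.18
eef_pos: [478.8, 194.3, 106.7]
ee_rot: [-0.0, 0.98, -0.199, 0.0]
force: [-0.3, -0.0, 6.8]
grip_width: 0.296
```

Gripped (opening 25.3 mm). Lifting 130 mm.

Request:
play_rows:
  motion:
    - [[0, 0, -5], [0, 0, 0]]
    - [[0, 0, -10], [0, 0, 0]]
    - [[0, 0, -15], [0, 0, 0]]
    - [[0, 0, -20], [0, 0, 0]]
    - [[0, 0, -20], [0, 0, 0]]
    - [[0, 0, -20], [0, 0, 0]]
    - [[0, 0, -20], [0, 0, 0]]
    - [[0, 0, -20], [0, 0, 0]]
    - [[0, 0, 0], [0, 0, 0]]
    - [[0, 0, 0], [0, 0, 0]]
    - [[0, 0, 0], [0, 0, 0]]

```text
time_s: 8.1
eef_pos: [478.0, 194.2, 235.4]
ee_rot: [0.0, 0.98, -0.199, -0.001]
force: [0.0, -0.8, -1.4]
grip_width: 0.296
```

```bash
python3 - <<'E'
from m import *
s=st(); pickle.dump(s,open("pics/lift.pkl","wb")); print(s["time_s"],s["eef_pos"].round(1),s["force"].round(2),s["wrist_torque"].round(3),s["grip_width"])
a=ctrl.capture("scene"); b=ctrl.capture("side"); w=ctrl.capture("wrist")
for n,i in(("sc5",a),("si5",b),("w5",w)): np.save(f"pics/{n}.npy",i)
S=cam("scene");D=cam("side"); X=s["eef_pos"]+np.array([0,0,-97.]); us=proj(S,X);ud=proj(D,X); print("tip pred",us,ud)
def crop(I,u): x,y=np.round(u).astype(int); return cv2.resize(I[y-65:y+30,x-35:x+35],None,fx=5.6,fy=5.6,interpolation=cv2.INTER_CUBIC)
out=np.hstack([crop(a,us),crop(b,ud)]); save("tip5",out); print(out.shape)
for n in("scene","side"): print(n,[(np.round(np.array(r["position"])*[640,480],1).tolist(),round(r["p"],2)) for r in ctrl.spot_in(n,"driver_tip")])
E
```

```text
8.1 [478.  194.2 235.4] [ 0.04 -0.8  -1.37] [-0.027  0.014 -0.056] 0.2959666982862079
tip pred [408.53859274 212.27786904] [295.68236915 270.82600051]
(532, 784, 3)
scene [([410.6, 179.8], 0.97), ([411.0, 208.7], 0.92), ([393.5, 197.6], 0.86), ([367.1, 331.0], 0.76)]
side [([245.5, 278.1], 0.96), ([239.4, 371.1], 0.93), ([291.1, 232.5], 0.72), ([393.7, 365.5], 0.7)]
```

View pics/tip5.png

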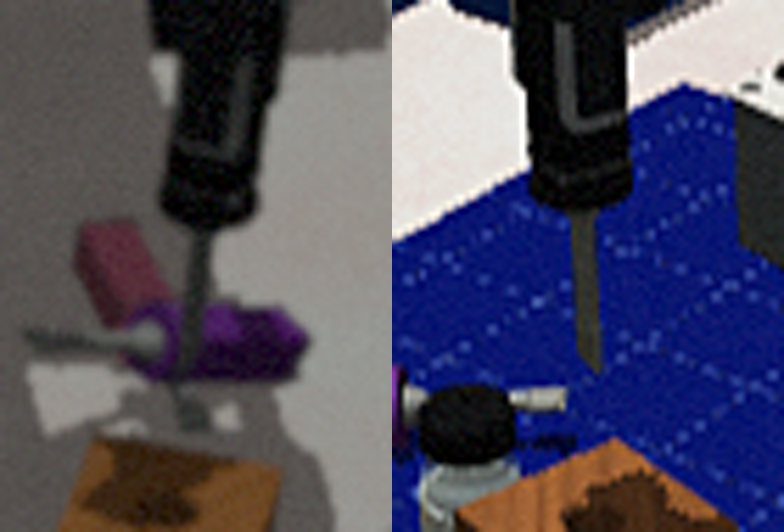

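In both views the blade shows narrow (about 6 mm), so its width lies along tool x (−23°), and its tip is within 0.5 px of the prediction in the side view. Next I'll carry it above the head with the blade on the slot angle (yaw −24.3°).

```bash
python3 - <<'E'
from h import *
plan((530,-225.3,233),-24.3,n=18)
E
```

```text
from [478.3 194.3 235.5] yaw -23.01 rows 18 dyaw -1.29 j6 0.56
[[[11.8,20.3,0.1],[0,0,np.float64(0.07)]],[[11.8,20.3,0.1],[0,0,np.float64(0.07)]],[[11.8,20.3,0.1],[0,0,np.float64(0.07)]],[[11.8,20.3,0.1],[0,0,np.float64(0.07)]],[[11.9,20.3,0.1],[0,0,np.float64(0.07)]],[[11.9,20.3,0.1],[0,0,np.float64(0.07)]],[[11.9,20.2,0.1],[0,0,np.float64(0.07)]],[[11.9,20.2,0.1],[0,0,np.float64(0.07)]],[[12.0,20.2,0.1],[0,0,np.float64(0.07)]],[[12.0,20.2,0.1],[0,0,np.float64(0.07)]],[[12.0,20.2,0.1],[0,0,np.float64(0.07)]],[[12.0,20.2,0.1],[0,0,np.float64(0.07)]],[[12.1,20.2,0.1],[0,0,np.float64(0.07)]],[[12.1,20.1,0.1],[0,0,np.float64(0.07)]],[[12.1,20.1,0.1],[0,0,np.float64(0.07)]],[[12.1,20.1,0.1],[0,0,np.float64(0.07)]],[[12.2,20.1,0.1],[0,0,np.float64(0.07)]],[[12.2,20.1,0.1],[0,0,np.float64(0.07)]]]
```

Request:
play_rows:
  motion:
    - [[12, 20.2, 0.1], [0, 0, 0.07]]
    - [[12, 20.2, 0.1], [0, 0, 0.07]]
    - [[12, 20.2, 0.1], [0, 0, 0.07]]
    - [[12, 20.2, 0.1], [0, 0, 0.07]]
    - [[12, 20.2, 0.1], [0, 0, 0.07]]
    - [[12, 20.2, 0.1], [0, 0, 0.07]]
    - [[12, 20.2, 0.1], [0, 0, 0.07]]
    - [[12, 20.2, 0.1], [0, 0, 0.07]]
    - [[12, 20.2, 0.1], [0, 0, 0.07]]
    - [[12, 20.2, 0.1], [0, 0, 0.07]]
    - [[12, 20.2, 0.1], [0, 0, 0.07]]
    - [[12, 20.2, 0.1], [0, 0, 0.07]]
    - [[12, 20.2, 0.1], [0, 0, 0.07]]
    - [[12, 20.2, 0.1], [0, 0, 0.07]]
    - [[12, 20.2, 0.1], [0, 0, 0.07]]
    - [[12, 20.2, 0.1], [0, 0, 0.07]]
    - [[12, 20.2, 0.1], [0, 0, 0.07]]
    - [[12, 20.2, 0.1], [0, 0, 0.07]]
    - [[0, 0, 0], [0, 0, 0]]
    - [[0, 0, 0], [0, 0, 0]]

```text
time_s: 10.02
eef_pos: [530.6, -226.0, 233.6]
ee_rot: [-0.0, 0.978, -0.211, -0.001]
force: [-0.4, 0.4, -1.3]
grip_width: 0.295
```

Request:
play_rows:
  motion:
    - [[0, 0, 8], [0, 0, 0]]
    - [[0, 0, 0], [0, 0, 0]]
    - [[0, 0, 0], [0, 0, 0]]
    - [[0, 0, 0], [0, 0, 0]]

```text
time_s: 10.35
eef_pos: [530.9, -224.7, 226.4]
ee_rot: [-0.0, 0.978, -0.21, -0.0]
force: [0.0, 1.4, -0.9]
grip_width: 0.298
```

```bash
python3 - <<'E'
from m import *
s=st(); I=ctrl.capture("wrist"); np.save("pics/w6.npy",I); pickle.dump(s,open("pics/w6.pkl","wb"))
C=cam("wrist",s); R,p=pose(s); print(s["time_s"],p.round(1),s["force"].round(2),s["wrist_torque"].round(3),"yaw",np.degrees(np.arctan2(R[1,0],R[0,0])).round(2))
ut=proj(C,p+R@[0,0,96.7]); uh=proj(C,(530,-225.3,103)); print("tip",ut,"head",uh)
u0=np.round(uh).astype(int); crop=(u0[0]-50,u0[1]-50,u0[0]+50,u0[1]+37); print(crop); save("w6",I,crop,7)
E
```

```text
10.35 [ 530.9 -224.7  226.4] [ 0.01  1.38 -0.95] [ 0.008  0.012 -0.01 ] yaw -24.21
tip [318.68798687 242.49508848] head [317.89553621 231.81578432]
(np.int64(268), np.int64(182), np.int64(368), np.int64(269))
```

View pics/w6.png

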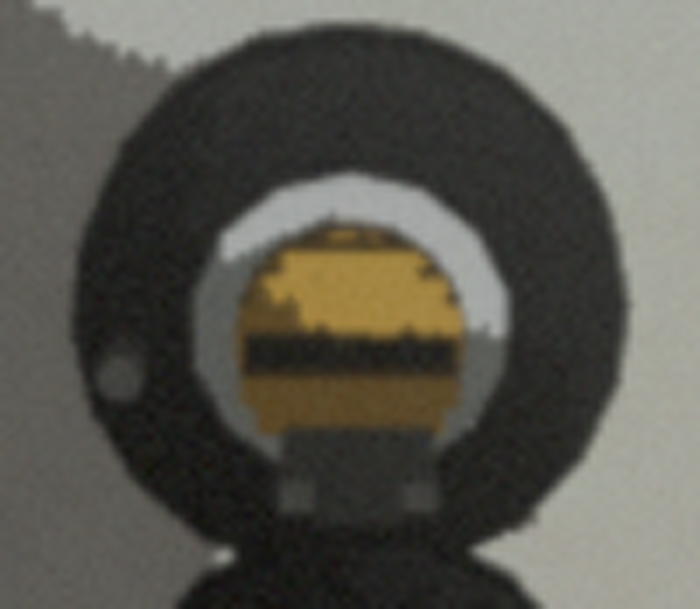

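The blade (tip edge at crop cols 280–440, row ≈430) is parallel to the slot (row ≈355, cols 243–460). I'll work out the lateral offset now.

```bash
python3 - <<'E'
from m import *
s=pickle.load(open("pics/w6.pkl","rb")); C=cam("wrist",s); R,p=pose(s)
t=atz(C,(268+360/7,182+437/7),p[2]-96.7)
for z in(100,103,106):
    h=atz(C,(268+352/7,182+355/7),z); print(z,t.round(1),h.round(1),"shift in tool axes",(R.T@(h-t)).round(2))
print([np.round(st()["eef_pos"],2).tolist() for _ in range(2)])
E
```

```text
100 [ 530.8 -226.1  129.7] [ 529.6 -226.9  100. ] shift in tool axes [-0.75  1.21 29.7 ]
103 [ 530.8 -226.1  129.7] [ 530. -226.  103.] shift in tool axes [-0.75  0.27 26.7 ]
106 [ 530.8 -226.1  129.7] [ 530.4 -225.2  106. ] shift in tool axes [-0.75 -0.66 23.7 ]
[[530.93, -224.87, 226.6], [530.93, -224.87, 226.6]]
```

Request:
play_rows:
  motion:
    - [[-0.3, 0.1, 8], [0, 0, 0]]
    - [[-0.4, 0.2, 8], [0, 0, 0]]
    - [[0, 0, 5], [0, 0, 0]]
    - [[0, 0, 0], [0, 0, 0]]
    - [[0, 0, 0], [0, 0, 0]]
    - [[0, 0, 0], [0, 0, 0]]
    - [[0, 0, 0], [0, 0, 0]]

```text
time_s: 10.98
eef_pos: [530.2, -225.5, 205.7]
ee_rot: [0.0, 0.978, -0.21, 0.0]
force: [-0.2, -0.2, -1.2]
grip_width: 0.301
```

```bash
python3 - <<'E'
from m import *
s=st(); I=ctrl.capture("wrist"); np.save("pics/w7.npy",I); pickle.dump(s,open("pics/w7.pkl","wb"))
C=cam("wrist",s); R,p=pose(s); print(s["time_s"],p.round(1),s["force"].round(2),s["wrist_torque"].round(3))
ut=proj(C,p+R@[0,0,96.7]); uh=proj(C,(530,-226,103)); print("tip",ut,"head",uh)
crop=(283,200,353,260); save("w7",I,crop,10)
E
```

```text
10.9833 [ 530.2 -225.5  205.7] [-0.18 -0.23 -1.16] [-0.005 -0.015 -0.002]
tip [318.68940875 242.49474115] head [318.61482956 240.40261704]
```

View pics/w7.png

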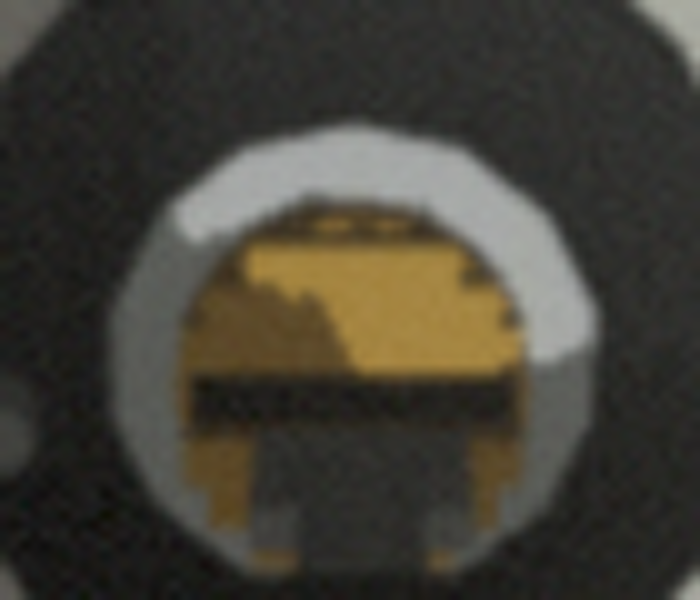

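The blade tip is still about 6 mm above the head; it's parallel to the slot and about 0–1.1 mm too far in +y, depending on head height. I'll shift −0.8 mm in y and descend gently, watching the force.

Request:
play_rows:
  motion:
    - [[0, -0.4, 1.5], [0, 0, 0]]
    - [[0, -0.4, 1.5], [0, 0, 0]]
    - [[0, 0, 0], [0, 0, 0]]
    - [[0, 0, 0], [0, 0, 0]]
    - [[0, 0, 0], [0, 0, 0]]

```text
time_s: 11.45
eef_pos: [530.4, -224.6, 202.4]
ee_rot: [0.0, 0.978, -0.21, -0.0]
force: [-0.3, 0.5, -0.6]
grip_width: 0.297
```

Request:
play_rows:
  motion:
    - [[0, 0, 0.5], [0, 0, 0]]
    - [[0, 0, 0.5], [0, 0, 0]]
    - [[0, 0, 0], [0, 0, 0]]

```text
time_s: 11.7
eef_pos: [530.4, -224.6, 201.3]
ee_rot: [-0.0, 0.978, -0.21, -0.0]
force: [-0.2, -0.9, -1.2]
grip_width: 0.293
```

Request:
play_rows:
  motion:
    - [[0, 0, 0.5], [0, 0, 0]]
    - [[0, 0, 0.5], [0, 0, 0]]
    - [[0, 0, 0], [0, 0, 0]]

```text
time_s: 11.95
eef_pos: [530.4, -224.6, 200.2]
ee_rot: [-0.0, 0.978, -0.21, -0.0]
force: [0.4, 1.0, -0.4]
grip_width: 0.293
```

Request:
play_rows:
  motion:
    - [[0, 0, 0.5], [0, 0, 0]]
    - [[0, 0, 0.5], [0, 0, 0]]
    - [[0, 0, 0], [0, 0, 0]]

```text
time_s: 12.2
eef_pos: [530.4, -224.6, 199.3]
ee_rot: [-0.0, 0.978, -0.21, -0.0]
force: [0.8, -0.0, -1.8]
grip_width: 0.296
```

Request:
play_rows:
  motion:
    - [[0, 0, 0.5], [0, 0, 0]]
    - [[0, 0, 0], [0, 0, 0]]
    - [[0, 0, 0], [0, 0, 0]]

```text
time_s: 12.45
eef_pos: [530.4, -224.6, 198.8]
ee_rot: [-0.0, 0.978, -0.21, -0.0]
force: [-0.7, 0.0, -1.2]
grip_width: 0.298
```

Request:
play_rows:
  motion:
    - [[0, 0, 0.5], [0, 0, 0]]
    - [[0, 0, 0], [0, 0, 0]]
    - [[0, 0, 0], [0, 0, 0]]

```text
time_s: 12.7
eef_pos: [530.4, -224.7, 198.5]
ee_rot: [0.0, 0.978, -0.21, 0.0]
force: [-1.3, -0.6, -0.6]
grip_width: 0.294
```

Request:
play_rows:
  motion:
    - [[0, 0, 0.5], [0, 0, 0]]
    - [[0, 0, 0], [0, 0, 0]]
    - [[0, 0, 0], [0, 0, 0]]

```text
time_s: 12.95
eef_pos: [530.5, -224.6, 198.1]
ee_rot: [0.0, 0.978, -0.21, 0.0]
force: [-1.0, 0.4, 2.0]
grip_width: 0.295
```

Request:
play_rows:
  motion:
    - [[0, 0, 0.5], [0, 0, 0]]
    - [[0, 0, 0], [0, 0, 0]]
    - [[0, 0, 0], [0, 0, 0]]

```text
time_s: 13.2
eef_pos: [530.5, -224.7, 197.5]
ee_rot: [0.0, 0.978, -0.21, 0.0]
force: [-0.0, 0.7, 3.3]
grip_width: 0.296
```

Request:
play_rows:
  motion:
    - [[0, 0, 0.5], [0, 0, 0]]
    - [[0, 0, 0], [0, 0, 0]]
    - [[0, 0, 0], [0, 0, 0]]

```text
time_s: 13.45
eef_pos: [530.5, -224.7, 197.0]
ee_rot: [0.0, 0.978, -0.21, 0.0]
force: [0.6, 0.6, 2.5]
grip_width: 0.298
```

Contact at TCP z≈198, about 4 N net. One look will show whether the blade is in the slot or on top.

```bash
python3 - <<'E'
from m import *
s=st(); I=ctrl.capture("wrist"); np.save("pics/w8.npy",I); pickle.dump(s,open("pics/w8.pkl","wb"))
print(s["time_s"],s["eef_pos"].round(2),s["force"].round(2),s["wrist_torque"].round(3))
save("w8",I,(283,200,353,260),10)
E
```

```text
13.45 [ 530.47 -224.66  196.98] [0.65 0.63 2.54] [ 0.038  0.051 -0.043]
```

View pics/w8.png

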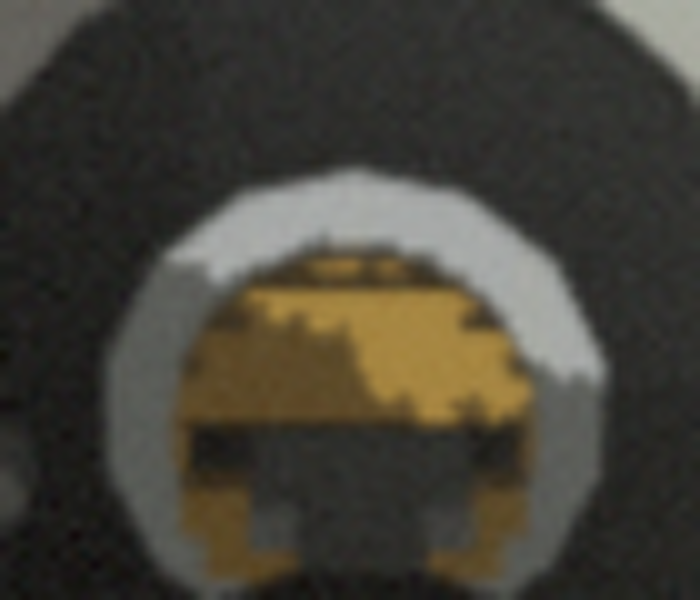

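The blade sits across the slot at rows 425–485 (its end is hidden by the slot's near edge, and it fills the slot), so it has dropped in and touches the floor. I'll back off 1 mm and start turning clockwise (+rz), watching force and torque.

Request:
play_rows:
  motion:
    - [[0, 0, -0.5], [0, 0, 0]]
    - [[0, 0, -0.5], [0, 0, 0]]
    - [[0, 0, 0], [0, 0, 0]]
    - [[0.04, 0, 0], [0, 0, 3]]
    - [[0.04, 0, 0], [0, 0, 3]]
    - [[0.04, 0, 0], [0, 0, 3]]
    - [[0.04, 0, 0], [0, 0, 3]]
    - [[0, 0, 0], [0, 0, 0]]

```text
time_s: 14.17
eef_pos: [530.8, -224.6, 197.9]
ee_rot: [-0.0, 0.95, -0.312, 0.0]
force: [2.4, 1.1, 1.9]
grip_width: 0.3
```

```bash
cat > r.py <<'E'
from h import *
s=st(); R,p=pose(s); print(s["time_s"],p.round(2),"F",s["force"].round(2),"T",s["wrist_torque"].round(3),"Ftool",(R.T@s["force"]).round(1),"yaw",np.degrees(np.arctan2(R[1,0],R[0,0])).round(2))
E
python3 r.py
```

```text
14.1667 [ 530.8  -224.58  197.94] F [2.39 1.07 1.9 ] T [ 0.111 -0.383 -0.002] Ftool [ 1.3 -2.3 -1.9] yaw -36.37
```

Request:
play_rows:
  motion:
    - [[0, -0.3, -0.5], [0, 0, 0]]
    - [[0, 0, 0], [0, 0, 0]]
    - [[0.03, 0, 0], [0, 0, 3]]
    - [[0.03, 0, 0], [0, 0, 3]]
    - [[0, 0, 0], [0, 0, 0]]

```text
time_s: 14.58
eef_pos: [530.9, -224.5, 198.4]
ee_rot: [-0.0, 0.933, -0.361, 0.0]
force: [1.5, 0.7, 2.3]
grip_width: 0.298
```

```bash
python3 r.py
```

```text
14.5833 [ 530.93 -224.52  198.41] F [1.51 0.66 2.32] T [-0.012 -0.547  0.079] Ftool [ 0.7 -1.5 -2.3] yaw -42.31
```

```bash
cat > slotang.py <<'E'
from m import *
def ang(I):
    x=I.astype(int); m=((x[...,0]-x[...,2]>30)&(x[...,1]-x[...,2]>15)).astype(np.uint8); m[:,:285]=0;m[:,355:]=0;m[:200]=0;m[270:]=0
    n,l,stt,c=cv2.connectedComponentsWithStats(m); k=1+np.argmax(stt[1:,4]); M=l==k
    cols=[u for u in range(640) if M[:,u].any()]; a,b=min(cols)+4,max(cols)-3
    pts=np.array([(u,np.argwhere(M[:,u]).max()) for u in range(a,b)],np.float32)
    vx,vy,x0,y0=cv2.fitLine(pts,cv2.DIST_HUBER,0,.01,.01).ravel()
    return np.degrees(np.arctan2(vy/.95,vx)).round(1),stt[k].tolist(),pts[:,1].astype(int).tolist(),
if __name__=="__main__":
    print("w8",ang(np.load("pics/w8.npy")))
    I=ctrl.capture("wrist"); np.save("pics/w9.npy",I); print(ang(I))
E
python3 slotang.py; python3 r.py
```

```text
w8 (np.float32(0.8), [300, 226, 37, 21, 461], [241, 241, 241, 241, 241, 241, 241, 241, 241, 241, 241, 241, 241, 241, 241, 241, 241, 241, 241, 241, 242, 242, 242, 242, 242, 241, 241, 242, 242])
(np.float32(32.4), [300, 226, 38, 33, 569], [245, 245, 244, 244, 244, 243, 243, 243, 243, 243, 242, 242, 242, 242, 241, 242, 242, 242, 242, 241, 241, 241, 256, 256, 257, 257, 257, 258, 255, 254])
14.6333 [ 530.92 -224.53  198.43] F [1.38 0.3  1.63] T [-0.044 -0.533  0.054] Ftool [ 0.8 -1.2 -1.6] yaw -42.16
```

The slot lags the blade by about 11° (the expected lash), so the adjuster has already turned about 7°. Continuing.

Request:
play_rows:
  motion:
    - [[0.03, 0, -0.1], [0, 0, 3]]
    - [[0.03, 0, -0.1], [0, 0, 3]]
    - [[0.03, 0, 0], [0, 0, 3]]
    - [[0.03, 0, 0], [0, 0, 3]]
    - [[0.03, 0, 0], [0, 0, 3]]
    - [[0, 0, 0], [0, 0, 0]]

```text
time_s: 15.13
eef_pos: [531.1, -224.8, 198.5]
ee_rot: [0.0, 0.878, -0.479, 0.0]
force: [2.7, -0.9, -0.2]
grip_width: 0.297
```

```bash
python3 slotang.py|tail -1; python3 r.py
```

```text
(np.float32(38.5), [300, 225, 38, 34, 593], [245, 245, 245, 244, 244, 243, 243, 243, 243, 243, 242, 242, 242, 242, 242, 241, 241, 242, 241, 241, 241, 241, 256, 256, 257, 257, 258, 258, 258, 255])
15.1833 [ 531.01 -224.81  198.49] F [ 3.3  -1.35 -0.41] T [-0.269 -0.776  0.035] Ftool [ 2.9 -2.   0.4] yaw -57.12
```

Request:
play_rows:
  motion:
    - [[0.25, -0.2, 0], [0, 0, 3]]
    - [[0.25, -0.1, 0], [0, 0, 3]]
    - [[0.07, 0, 0], [0, 0, 3]]
    - [[0.07, 0, 0], [0, 0, 3]]
    - [[0.07, 0, 0], [0, 0, 3]]
    - [[0, 0, 0], [0, 0, 0]]

```text
time_s: 15.68
eef_pos: [531.4, -225.2, 198.5]
ee_rot: [0.0, 0.808, -0.589, -0.0]
force: [1.2, -2.0, -0.1]
grip_width: 0.297
```

```bash
python3 slotang.py|tail -1; python3 r.py
```

```text
(np.float32(39.5), [301, 225, 37, 34, 596], [245, 245, 244, 244, 243, 243, 243, 243, 243, 243, 242, 242, 242, 242, 242, 242, 242, 241, 241, 241, 241, 256, 257, 257, 257, 257, 258, 258, 254])
15.7333 [ 531.41 -225.2   198.47] F [ 1.34 -1.55 -0.53] T [-0.373 -0.608  0.028] Ftool [ 1.9 -0.8  0.5] yaw -72.09
```

Request:
play_rows:
  motion:
    - [[0.2, -0.1, 0], [0, 0, 3]]
    - [[0.2, -0.1, 0], [0, 0, 3]]
    - [[0.07, 0, 0], [0, 0, 3]]
    - [[0.07, 0, 0], [0, 0, 3]]
    - [[0, 0, 0], [0, 0, 0]]
    - [[0, 0, 0], [0, 0, 0]]

```text
time_s: 16.23
eef_pos: [531.6, -225.6, 198.5]
ee_rot: [0.0, 0.743, -0.67, -0.0]
force: [-0.2, -2.4, -1.7]
grip_width: 0.296
```

```bash
python3 slotang.py|tail -1; python3 r.py
python3 - <<'E'
from m import *
I=np.load("pics/w9.npy"); save("w9",I,(268,185,368,260),7)
E
```

```text
(np.float32(38.5), [300, 226, 38, 33, 580], [245, 245, 245, 245, 244, 243, 243, 243, 243, 243, 243, 243, 242, 242, 242, 242, 242, 241, 241, 241, 241, 241, 256, 256, 257, 257, 258, 258, 258, 254])
16.2833 [ 531.64 -225.64  198.47] F [ 1.43 -2.46 -1.02] T [-0.42  -0.341  0.058] Ftool [ 2.6 -1.2  1. ] yaw -84.08
```

```bash
python3 - <<'E'
from m import *
import time
s=pickle.load(open("pics/w1.pkl","rb")); I=np.load("pics/w1.npy"); C=cam("wrist",s)
yy,xx=np.mgrid[80:170,270:370]; P=np.array([atz(C,(u,v),95)[:2] for u,v in zip(xx.ravel(),yy.ravel())])-[529.8,-225.3]
r=np.hypot(*P.T); a=np.degrees(np.arctan2(P[:,1],P[:,0]))%360; g=I[80:170,270:370].mean(2).ravel()
for r0,r1 in((18.5,21),(21,23.5),(23.5,26),(26,28.5)):
    k=(r>r0)&(r<r1); h=[int(g[k&(abs(a-q)<2.5)].mean()) if (k&(abs(a-q)<2.5)).any() else -1 for q in range(140,275,5)]
    print(r0,h)
L=(r>19)&(r<26.5)&(g>75)
for lo,hi in((150,185),(220,265)):
    k=L&(a>lo)&(a<hi); print(lo,k.sum(),a[k].mean().round(1),r[k].mean().round(1),"spread",np.percentile(a[k],[2,98]).round(1), np.ptp((r*np.sin(np.radians(a-a[k].mean())))[k]).round(1))
T=[]
for _ in range(6): ctrl.capture("scene"); q=ctrl.sense(); T.append([*q["wrist_torque"],*q["force"]])
print(np.round(T,2).tolist(),np.mean(T,0).round(3))
E
```

```text
18.5 [37, 37, 38, 39, 39, 39, 39, 39, 39, 39, 38, 39, 39, 39, 39, 39, 39, 38, 38, 41, 112, 132, 90, 40, 40, 39, 39]
21 [37, 38, 38, 38, 40, 56, 46, 40, 38, 39, 39, 38, 39, 40, 39, 38, 38, 39, 39, 40, 100, 133, 83, 39, 39, 39, 39]
23.5 [39, 39, 38, 38, 67, 107, 82, 39, 39, 40, 41, 38, 39, 38, 39, 39, 40, 40, 39, 39, 89, 132, 69, 39, 40, 41, 39]
26 [40, 40, 39, 39, 49, 75, 59, 40, 39, 40, 39, 39, 38, 40, 39, 40, 39, 40, 40, 40, 75, 131, 75, 39, 41, 39, 42]
150 36 165.5 24.9 spread [161.1 170.3] 4.2
220 81 244.7 22.8 spread [239.2 250.3] 4.4
[[-0.44, -0.31, 0.02, 1.27, -1.84, -1.16], [-0.45, -0.23, 0.02, 0.79, -2.11, -0.54], [-0.44, -0.3, -0.01, 0.97, -2.58, -0.48], [-0.48, -0.2, 0.03, 0.86, -1.21, -2.06], [-0.48, -0.27, 0.05, 1.65, -1.75, -1.36], [-0.53, -0.27, 0.07, 0.62, -1.94, -1.52]] [-0.471 -0.263  0.029  1.027 -1.904 -1.187]
```

The lug needs 69° in all (lug 244.7°, pin 165.5°, less contact half-widths), and about 50° is done. I'll turn 13° more, then take small steps with averaged torque.

Request:
play_rows:
  motion:
    - [[0.15, -0.1, 0], [0, 0, 3]]
    - [[0.15, -0.1, 0], [0, 0, 3]]
    - [[0.07, 0, 0], [0, 0, 3]]
    - [[0.07, 0, 0], [0, 0, 2]]
    - [[0.07, 0, 0], [0, 0, 2]]
    - [[0, 0, 0], [0, 0, 0]]

```text
time_s: 17.08
eef_pos: [531.8, -226.1, 198.5]
ee_rot: [-0.0, -0.661, 0.751, 0.0]
force: [1.1, -1.3, -0.5]
grip_width: 0.296
```

```bash
cat > t.py <<'E'
from h import *
T=[];Y=[]
for _ in range(4):
    ctrl.capture("side"); q=ctrl.sense(); R,p=pose(q); T.append([*q["wrist_torque"],*(R.T@q["force"])]); Y.append(np.degrees(np.arctan2(R[1,0],R[0,0])))
print(q["time_s"],p.round(2),"yaw",np.mean(Y).round(2),"T",np.mean(T,0)[:3].round(3),"Tz",np.round([t[2] for t in T],2),"Ftool",np.mean(T,0)[3:].round(2))
E
python3 t.py
```

```text
17.2833 [ 531.88 -226.04  198.51] yaw -97.2 T [-0.532 -0.013  0.078] Tz [0.11 0.07 0.07 0.05] Ftool [ 2.26 -0.19  1.03]
```

Request:
play_rows:
  motion:
    - [[0.05, 0, 0], [0, 0, 1]]
    - [[0, 0, 0], [0, 0, 0]]

```text
time_s: 17.45
eef_pos: [531.9, -226.1, 198.5]
ee_rot: [-0.0, -0.654, 0.757, 0.0]
force: [-0.5, -1.9, -1.2]
grip_width: 0.299
```

```bash
python3 t.py
```

```text
17.65 [ 531.92 -226.08  198.51] yaw -98.26 T [-0.566  0.097  0.046] Tz [0.   0.09 0.05 0.04] Ftool [2.18 0.53 1.67]
```

Request:
play_rows:
  motion:
    - [[0.05, 0, 0], [0, 0, 1]]
    - [[0, 0, 0], [0, 0, 0]]

```text
time_s: 17.82
eef_pos: [531.9, -226.1, 198.5]
ee_rot: [-0.0, -0.647, 0.762, 0.0]
force: [0.6, -3.0, -2.3]
grip_width: 0.296
```

```bash
python3 t.py
```

```text
18.0167 [ 531.93 -226.11  198.51] yaw -99.27 T [-0.595  0.174  0.039] Tz [ 0.08 -0.01  0.06  0.02] Ftool [2.17 0.3  1.73]
```

Request:
play_rows:
  motion:
    - [[0.2, 0, 0], [0, 0, 1]]
    - [[0, 0, 0], [0, 0, 0]]

```text
time_s: 18.18
eef_pos: [531.9, -226.2, 198.5]
ee_rot: [0.0, -0.64, 0.768, 0.0]
force: [-1.4, -2.5, -1.5]
grip_width: 0.294
```

```bash
python3 t.py
```

```text
18.3833 [ 531.93 -226.24  198.54] yaw -100.27 T [-0.413  0.209  0.023] Tz [ 0.05  0.04 -0.03  0.02] Ftool [ 1.87 -0.05  2.14]
```

Request:
play_rows:
  motion:
    - [[0.2, 0, 0], [0, 0, 1]]
    - [[0, 0, 0], [0, 0, 0]]

```text
time_s: 18.55
eef_pos: [531.9, -226.4, 198.6]
ee_rot: [0.0, -0.634, 0.774, 0.0]
force: [-0.8, -0.3, -2.8]
grip_width: 0.3
```

```bash
python3 t.py
```

```text
18.75 [ 531.92 -226.4   198.54] yaw -101.27 T [-0.195  0.146  0.046] Tz [-0.    0.08  0.04  0.07] Ftool [1.19 0.58 2.17]
```

Request:
play_rows:
  motion:
    - [[0.05, 0, 0], [0, 0, 1]]
    - [[0, 0, 0], [0, 0, 0]]

```text
time_s: 18.92
eef_pos: [531.9, -226.5, 198.6]
ee_rot: [0.0, -0.627, 0.779, 0.0]
force: [-1.3, -1.0, -2.6]
grip_width: 0.299
```

```bash
python3 t.py
```

```text
19.1167 [ 531.9  -226.48  198.56] yaw -102.27 T [-0.077  0.144  0.021] Tz [0.01 0.   0.06 0.01] Ftool [0.25 0.4  2.45]
```

Request:
play_rows:
  motion:
    - [[0.05, 0, 0], [0, 0, 1]]
    - [[0, 0, 0], [0, 0, 0]]

```text
time_s: 19.28
eef_pos: [531.9, -226.5, 198.5]
ee_rot: [0.0, -0.62, 0.784, 0.0]
force: [-0.3, 0.5, -2.1]
grip_width: 0.298
```

```bash
python3 t.py
```

```text
19.4833 [ 531.9  -226.56  198.55] yaw -103.27 T [-0.011  0.144  0.013] Tz [ 0.03  0.03  0.   -0.01] Ftool [0.16 0.59 2.47]
```

```bash
python3 slotang.py|tail -1; python3 - <<'E'
from m import *
I=np.load("pics/w9.npy"); save("w9",I,(258,180,378,270),6.6)
E
```

```text
(np.float32(-12.6), [300, 226, 37, 25, 500], [246, 246, 245, 245, 244, 244, 244, 243, 243, 243, 243, 243, 243, 242, 242, 242, 242, 242, 241, 241, 241, 241, 240, 240, 240, 240, 240, 240, 240])
```

View pics/w9.png

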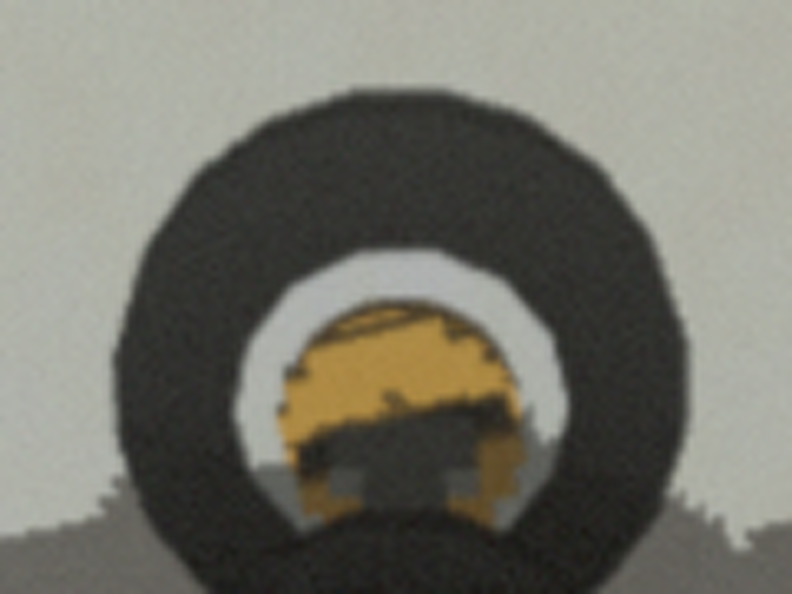

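The slot is still about 11° behind the blade, so blade and adjuster are turning together; about 67° of the 69° is done. Two more careful 1° steps.

Request:
play_rows:
  motion:
    - [[0.02, 0, 0], [0, 0, 1]]
    - [[0, 0, 0], [0, 0, 0]]

```text
time_s: 19.7
eef_pos: [531.9, -226.6, 198.6]
ee_rot: [0.0, -0.613, 0.79, 0.0]
force: [-1.0, 0.6, -3.4]
grip_width: 0.299
```

```bash
python3 t.py; python3 slotang.py|tail -1
```

```text
19.9 [ 531.9  -226.61  198.59] yaw -104.27 T [0.06  0.155 0.035] Tz [0.05 0.04 0.02 0.03] Ftool [0.29 0.91 2.55]
(np.float32(-13.2), [300, 226, 37, 26, 506], [247, 246, 245, 245, 244, 244, 244, 244, 244, 244, 243, 243, 243, 242, 242, 242, 242, 242, 241, 241, 241, 241, 241, 240, 240, 240, 240, 240, 240])
```

Request:
play_rows:
  motion:
    - [[0.02, 0, 0], [0, 0, 1]]
    - [[0, 0, 0], [0, 0, 0]]

```text
time_s: 20.12
eef_pos: [531.9, -226.6, 198.6]
ee_rot: [-0.0, -0.606, 0.795, 0.0]
force: [-0.7, 0.7, -3.3]
grip_width: 0.294
```

```bash
python3 t.py; python3 slotang.py|tail -1
```

```text
20.3167 [ 531.91 -226.64  198.59] yaw -105.27 T [0.056 0.181 0.004] Tz [-0.02  0.02  0.01  0.  ] Ftool [-0.57  0.61  2.91]
(np.float32(-13.0), [300, 226, 37, 26, 505], [246, 246, 245, 245, 244, 244, 244, 243, 243, 243, 243, 243, 243, 243, 242, 242, 242, 242, 242, 241, 241, 241, 240, 240, 240, 240, 240, 240, 239])
```

Request:
play_rows:
  motion:
    - [[0, 0, 0], [0, 0, 1]]
    - [[0, 0, 0], [0, 0, 0]]

```text
time_s: 20.53
eef_pos: [531.9, -226.7, 198.6]
ee_rot: [-0.0, -0.599, 0.8, -0.0]
force: [-1.4, 0.5, -3.4]
grip_width: 0.295
```

```bash
python3 t.py; python3 slotang.py|tail -1
```

```text
20.7333 [ 531.88 -226.69  198.57] yaw -106.27 T [0.059 0.206 0.029] Tz [ 0.    0.05 -0.01  0.07] Ftool [-0.11  0.43  2.95]
(np.float32(-13.7), [300, 226, 37, 26, 506], [247, 246, 245, 245, 244, 244, 244, 244, 244, 243, 243, 243, 243, 243, 242, 242, 242, 242, 241, 241, 241, 241, 240, 240, 240, 240, 240, 240, 239])
```

Request:
play_rows:
  motion:
    - [[0, 0, 0], [0, 0, 1]]
    - [[0, 0, 0], [0, 0, 0]]

```text
time_s: 20.95
eef_pos: [531.9, -226.7, 198.6]
ee_rot: [-0.0, -0.592, 0.806, -0.0]
force: [-1.0, -0.5, -3.2]
grip_width: 0.3
```

```bash
python3 t.py; python3 slotang.py|tail -1
```

```text
21.15 [ 531.88 -226.69  198.61] yaw -107.27 T [-0.028  0.202  0.02 ] Tz [-0.01  0.03  0.03  0.03] Ftool [0.5  0.99 3.11]
(np.float32(-14.4), [300, 226, 37, 26, 512], [247, 246, 246, 245, 245, 244, 244, 244, 244, 244, 243, 243, 243, 243, 242, 242, 242, 242, 241, 241, 241, 241, 240, 240, 240, 240, 240, 240, 240])
```

The slot angle has converged (89.3 → 87.1°, about 68.6° turned of the 69.4 ± 2 expected) while the lag grows, so the lug is at or next to the stop. I'll back the blade off within the lash, lift out, and check lug against pin from above.

Request:
play_rows:
  motion:
    - [[0, 0, 0], [0, 0, -4]]
    - [[0, 0, 0], [0, 0, -4]]
    - [[0, 0, 0], [0, 0, 0]]
    - [[0, 0, -1], [0, 0, 0]]
    - [[0, 0, -2], [0, 0, 0]]
    - [[0, 0, -4], [0, 0, 0]]
    - [[0, 0, -8], [0, 0, 0]]
    - [[0, 0, -12], [0, 0, 0]]
    - [[0, 0, -5], [0, 0, 0]]
    - [[0, 0, 0], [0, 0, 0]]
    - [[0, 0, 0], [0, 0, 0]]

```text
time_s: 22.12
eef_pos: [531.9, -226.7, 230.8]
ee_rot: [0.0, -0.648, 0.762, -0.0]
force: [-0.7, -0.4, -1.7]
grip_width: 0.3
```

```bash
python3 t.py; python3 - <<'E'
from h import *
# view with camera straight above the adjuster, on the way (yaw -23): TCP = adj + 81*tool y
for yaw in(-23,-60):
    a=np.radians(yaw); ty=np.array([np.sin(a),-np.cos(a)]); print(yaw,(np.array([530,-225.5])+81*ty).round(1))
a=np.radians(-60);ty=np.array([np.sin(a),-np.cos(a)]);t=np.array([530,-225.5])+81*ty
plan((*t,233),-60,n=8)
E
```

```text
22.3167 [ 531.74 -226.56  230.08] yaw -99.28 T [0.016 0.009 0.002] Tz [ 0.05 -0.03 -0.02  0.  ] Ftool [0.62 0.35 1.36]
-23 [ 498.4 -300.1]
-60 [ 459.9 -266. ]
from [ 531.7 -226.6  230.1] yaw -99.27 rows 8 dyaw 39.27 j6 1.127
[[[6.3,8.1,-0.4],[0,0,np.float64(-4.91)]],[[5.6,8.6,-0.4],[0,0,np.float64(-4.91)]],[[4.8,9.0,-0.4],[0,0,np.float64(-4.91)]],[[4.1,9.4,-0.4],[0,0,np.float64(-4.91)]],[[3.2,9.7,-0.4],[0,0,np.float64(-4.91)]],[[2.4,10.0,-0.4],[0,0,np.float64(-4.91)]],[[1.5,10.1,-0.4],[0,0,np.float64(-4.91)]],[[0.7,10.2,-0.4],[0,0,np.float64(-4.91)]]]
```

Request:
play_rows:
  motion:
    - [[6.3, 8.1, -0.4], [0, 0, -4.91]]
    - [[5.6, 8.6, -0.4], [0, 0, -4.91]]
    - [[4.8, 9.0, -0.4], [0, 0, -4.91]]
    - [[4.1, 9.4, -0.4], [0, 0, -4.91]]
    - [[3.2, 9.7, -0.4], [0, 0, -4.91]]
    - [[2.4, 10.0, -0.4], [0, 0, -4.91]]
    - [[1.5, 10.1, -0.4], [0, 0, -4.91]]
    - [[0.7, 10.2, -0.4], [0, 0, -4.91]]
    - [[0, 0, 0], [0, 0, 0]]
    - [[0, 0, 0], [0, 0, 0]]

```text
time_s: 23.15
eef_pos: [460.1, -266.1, 233.7]
ee_rot: [-0.0, 0.865, -0.501, -0.0]
force: [0.3, 0.2, -0.6]
grip_width: 0.296
```

```bash
python3 - <<'E'
from m import *
s=st(); I=ctrl.capture("wrist"); np.save("pics/w10.npy",I); C=cam("wrist",s); print(s["time_s"],s["eef_pos"].round(1))
uv=proj(C,(530,-225.5,103)); cen,ax,mu,d,n,w=brass(I,uv); print(uv,cen,ax,mu,n,w.round(1))
X=atz(C,cen,103); a0=atz(C,mu-8*d,103);b0=atz(C,mu+8*d,103); print(X.round(1),"slot ang",np.degrees(np.arctan2(*(b0-a0)[[1,0]])).round(1)%180)
u0,v0=np.round(cen).astype(int); yy,xx=np.mgrid[v0-45:v0+46,u0-45:u0+46]
P=np.array([atz(C,(u,v),95)[:2] for u,v in zip(xx.ravel(),yy.ravel())])-X[:2]
r=np.hypot(*P.T); a=np.degrees(np.arctan2(P[:,1],P[:,0]))%360; g=I[v0-45:v0+46,u0-45:u0+46].mean(2).ravel()
print(list(range(140,215,4)))
for r0,r1 in((18.5,21),(21,23.5),(23.5,26),(26,28.5)):
    k=(r>r0)&(r<r1); print(r0,[int(g[k&(abs(a-q)<2)].mean()) if (k&(abs(a-q)<2)).any() else -1 for q in range(140,215,4)])
E
```

```text
23.15 [ 460.1 -266.1  233.7]
[318.57093545 112.15584007] [317.97260274 111.7189419 ] (36.1486701965332, 38.539920806884766) [317.95833333 111.84259259] 216 [ 3.7 87.4]
[ 530. -225.  103.] slot ang 87.0
[140, 144, 148, 152, 156, 160, 164, 168, 172, 176, 180, 184, 188, 192, 196, 200, 204, 208, 212]
18.5 [48, 48, 48, 48, 48, 49, 49, 54, 121, 157, 155, 89, 47, 48, 48, 48, 48, 49, 48]
21 [48, 49, 49, 48, 49, 51, 81, 68, 106, 158, 155, 85, 47, 49, 48, 47, 47, 49, 48]
23.5 [49, 48, 49, 48, 47, 80, 126, 121, 101, 155, 152, 67, 50, 49, 49, 49, 48, 48, 49]
26 [48, 48, 49, 48, 48, 56, 76, 75, 79, 154, 147, 60, 48, 48, 47, 49, 49, 48, 48]
```

The lug is centred at about 177°, hard beside the pin (about 166°) with no gap; the slot is at 87.0°, 68.7° turned. So the adjuster is on its stop. Returning to the block.

```bash
python3 - <<'E'
from h import *
plan((478.4,194.2,236),-23,n=18)
E
```

```text
from [ 460.3 -265.9  233.7] yaw -60.15 rows 18 dyaw 37.15 j6 0.305
[[[-21.7,-13.6,-0.1],[0,0,np.float64(-2.06)]],[[-21.2,-14.4,-0.1],[0,0,np.float64(-2.06)]],[[-20.6,-15.1,-0.1],[0,0,np.float64(-2.06)]],[[-20.1,-15.9,-0.1],[0,0,np.float64(-2.06)]],[[-19.5,-16.6,-0.1],[0,0,np.float64(-2.06)]],[[-18.9,-17.3,-0.1],[0,0,np.float64(-2.06)]],[[-18.3,-17.9,-0.1],[0,0,np.float64(-2.06)]],[[-17.6,-18.6,-0.1],[0,0,np.float64(-2.06)]],[[-16.9,-19.2,-0.1],[0,0,np.float64(-2.06)]],[[-16.2,-19.8,-0.1],[0,0,np.float64(-2.06)]],[[-15.5,-20.4,-0.1],[0,0,np.float64(-2.06)]],[[-14.7,-20.9,-0.1],[0,0,np.float64(-2.06)]],[[-14.0,-21.4,-0.1],[0,0,np.float64(-2.06)]],[[-13.2,-21.9,-0.1],[0,0,np.float64(-2.06)]],[[-12.4,-22.4,-0.1],[0,0,np.float64(-2.06)]],[[-11.6,-22.8,-0.1],[0,0,np.float64(-2.06)]],[[-10.8,-23.2,-0.1],[0,0,np.float64(-2.06)]],[[-9.9,-23.6,-0.1],[0,0,np.float64(-2.06)]]]
```

Request:
play_rows:
  motion:
    - [[-21.7, -13.6, -0.1], [0, 0, -2.06]]
    - [[-21.2, -14.4, -0.1], [0, 0, -2.06]]
    - [[-20.6, -15.1, -0.1], [0, 0, -2.06]]
    - [[-20.1, -15.9, -0.1], [0, 0, -2.06]]
    - [[-19.5, -16.6, -0.1], [0, 0, -2.06]]
    - [[-18.9, -17.3, -0.1], [0, 0, -2.06]]
    - [[-18.3, -17.9, -0.1], [0, 0, -2.06]]
    - [[-17.6, -18.6, -0.1], [0, 0, -2.06]]
    - [[-16.9, -19.2, -0.1], [0, 0, -2.06]]
    - [[-16.2, -19.8, -0.1], [0, 0, -2.06]]
    - [[-15.5, -20.4, -0.1], [0, 0, -2.06]]
    - [[-14.7, -20.9, -0.1], [0, 0, -2.06]]
    - [[-14.0, -21.4, -0.1], [0, 0, -2.06]]
    - [[-13.2, -21.9, -0.1], [0, 0, -2.06]]
    - [[-12.4, -22.4, -0.1], [0, 0, -2.06]]
    - [[-11.6, -22.8, -0.1], [0, 0, -2.06]]
    - [[-10.8, -23.2, -0.1], [0, 0, -2.06]]
    - [[-9.9, -23.6, -0.1], [0, 0, -2.06]]
    - [[0, 0, 0], [0, 0, 0]]
    - [[0, 0, 0], [0, 0, 0]]

```text
time_s: 24.87
eef_pos: [477.0, 195.7, 235.3]
ee_rot: [0.0, 0.98, -0.198, -0.0]
force: [0.0, -0.8, -1.3]
grip_width: 0.295
```

```bash
python3 - <<'E'
from h import *
ctrl.capture("scene");ctrl.capture("scene"); plan((478.4,194.2,185),-23,n=3)
E
```

```text
from [477.2 194.3 235.4] yaw -22.97 rows 3 dyaw -0.03 j6 0.56
[[[0.4,-0.1,16.8],[0,0,np.float64(0.01)]],[[0.4,-0.1,16.8],[0,0,np.float64(0.01)]],[[0.4,-0.1,16.8],[0,0,np.float64(0.01)]]]
```

Request:
play_rows:
  motion:
    - [[0.4, -0.1, 15], [0, 0, 0]]
    - [[0.4, -0.1, 15], [0, 0, 0]]
    - [[0.3, 0, 15], [0, 0, 0]]
    - [[0, 0, 10], [0, 0, 0]]
    - [[0, 0, 0], [0, 0, 0]]
    - [[0, 0, 0], [0, 0, 0]]
    - [[0, 0, 5], [0, 0, 0]]
    - [[0, 0, 5], [0, 0, 0]]
    - [[0, 0, 5], [0, 0, 0]]
    - [[0, 0, 0], [0, 0, 0]]

```text
time_s: 25.8
eef_pos: [477.9, 194.0, 164.7]
ee_rot: [0.0, 0.98, -0.199, -0.001]
force: [0.1, 0.6, -1.4]
grip_width: 0.3
```

Request:
play_rows:
  motion:
    - [[0, 0, 8], [0, 0, 0]]
    - [[0, 0, 8], [0, 0, 0]]
    - [[0, 0, 8], [0, 0, 0]]
    - [[0, 0, 8], [0, 0, 0]]
    - [[0, 0, 5], [0, 0, 0]]
    - [[0, 0, 4], [0, 0, 0]]
    - [[0, 0, 0], [0, 0, 0]]

```text
time_s: 26.38
eef_pos: [478.0, 194.0, 123.7]
ee_rot: [0.0, 0.98, -0.199, -0.001]
force: [-0.8, 0.1, -1.7]
grip_width: 0.296
```

Request:
play_rows:
  motion:
    - [[0, 0, 3], [0, 0, 0]]
    - [[0, 0, 3], [0, 0, 0]]
    - [[0, 0, 3], [0, 0, 0]]
    - [[0, 0, 3], [0, 0, 0]]
    - [[0, 0, 0], [0, 0, 0]]

```text
time_s: 26.8
eef_pos: [478.0, 194.0, 112.0]
ee_rot: [0.0, 0.98, -0.199, -0.0]
force: [-0.3, 0.0, -1.1]
grip_width: 0.301
```

Request:
play_rows:
  motion:
    - [[0, 0, 2], [0, 0, 0]]
    - [[0, 0, 2], [0, 0, 0]]
    - [[0, 0, 0.5], [0, 0, 0]]
    - [[0, 0, 0.5], [0, 0, 0]]
    - [[0, 0, 0], [0, 0, 0]]
    - [[0, 0, 0], [0, 0, 0]]

```text
time_s: 27.3
eef_pos: [478.3, 194.1, 107.7]
ee_rot: [-0.0, 0.98, -0.199, 0.0]
force: [-0.3, -0.5, -1.4]
grip_width: 0.298
```

Request:
play_rows:
  motion:
    - [[0, 0, 0.4], [0, 0, 0]]
    - [[0, 0, 0.4], [0, 0, 0]]
    - [[0, 0, 0], [0, 0, 0]]
    - [[0, 0, 0], [0, 0, 0]]

```text
time_s: 27.63
eef_pos: [478.3, 194.1, 106.8]
ee_rot: [0.0, 0.98, -0.199, 0.0]
force: [-0.1, 0.7, -1.2]
grip_width: 0.295
```

Request:
play_rows:
  motion:
    - [[0, 0, 0], [0, 0, 0]]
    - [[0, 0, 0], [0, 0, 0]]
    - [[0, 0, 0], [0, 0, 0]]
    - [[0, 0, 0], [0, 0, 0]]
    - [[0, 0, 0], [0, 0, 0]]
    - [[0, 0, 0], [0, 0, 0]]
    - [[0, 0, 0], [0, 0, 0]]
    - [[0, 0, 0], [0, 0, 0]]
  fingers: 85

```text
time_s: 28.3
eef_pos: [478.3, 194.1, 106.8]
ee_rot: [-0.0, 0.98, -0.199, -0.0]
force: [-0.3, 0.1, 0.1]
grip_width: 0.995
```

Request:
play_rows:
  motion:
    - [[0, 0, -8], [0, 0, 0]]
    - [[0, 0, -20], [0, 0, 0]]
    - [[0, 0, -25], [0, 0, 0]]
    - [[0, 0, -25], [0, 0, 0]]
    - [[0, 0, -25], [0, 0, 0]]
    - [[0, 0, -25], [0, 0, 0]]
    - [[0, 0, -27], [0, 0, 0]]
    - [[0, 0, 0], [0, 0, 0]]
    - [[0, 0, 0], [0, 0, 0]]
    - [[0, 0, 0], [0, 0, 0]]
    - [[0, 0, 0], [0, 0, 0]]

```text
time_s: 29.22
eef_pos: [477.9, 194.0, 260.9]
ee_rot: [0.0, 0.98, -0.199, -0.001]
force: [0.1, -0.3, 0.3]
grip_width: 1.001
```

```bash
python3 - <<'E'
from m import *
s=st(); I=ctrl.capture("wrist"); J=np.load("pics/w4.npy"); s4=pickle.load(open("pics/w4.pkl","rb"))
print(s["time_s"],s["eef_pos"].round(1),s["grip_width"],"vs",s4["eef_pos"].round(1))
for im,ss in((J,s4),(I,s)):
    C=cam("wrist",ss); R,p=pose(ss); u,v=np.round(proj(C,(478.5,193.5,157))).astype(int)
    c=cv2.boundingRect(darkblob(im,(u,v-12),45,60)); print("blob",c,"pred top centre",(u,v))
    m=im[v-2:v+2].max(2).mean(0); cols=[x for x in range(u-30,u+30) if m[x]<60]; print("width cols",min(cols),max(cols)); n=im[:,u-3:u+3].max(2).mean(1); rows=[y for y in range(v-50,v+40) if n[y]<60]; print("rows",max(rows))
    print("near edge -> z=157:",atz(C,((min(cols)+max(cols))/2,max(rows)),157).round(1))
S=ctrl.capture("scene"); A=np.load("pics/sc1.npy"); D=ctrl.capture("side"); B=np.load("pics/si1.npy")
d=abs(S.astype(int)-A).max(2); e=abs(D.astype(int)-B).max(2)
for n,dd,box in(("scene handle",d,(385,195,425,245)),("flux",d,(365,268,395,308)),("tape",d,(435,258,472,288)),("spool",d,(142,292,176,324)),("side handle",e,(282,255,310,310))):
    x0,y0,x1,y1=box; q=dd[y0:y1,x0:x1]; print(n,"mean diff",q.mean().round(1),"share>60",(q>60).mean().round(3))
E
```

```text
29.2167 [477.9 194.  260.9] 1.000980744729902 vs [481.2 193.5 262.4]
blob (296, 194, 39, 62) pred top centre (np.int64(315), np.int64(240))
width cols 296 334
rows 255
near edge -> z=157: [474.2 183.4 157. ]
blob (300, 193, 39, 63) pred top centre (np.int64(320), np.int64(239))
width cols 300 338
rows 255
near edge -> z=157: [473.4 183.3 157. ]
scene handle mean diff 23.2 share>60 0.116
flux mean diff 8.3 share>60 0.0
tape mean diff 5.7 share>60 0.0
spool mean diff 4.7 share>60 0.0
side handle mean diff 13.6 share>60 0.037
```

The handle is back at the same place, height and size as before the grasp, and the bystanders are unchanged. Handing in.

```bash
python3 -c "
from rig import ctrl
print(ctrl.finish_job())"
```

```text
the job is handed in; nothing more can be done
None
```

I turned the adjuster clockwise to its stop and put the black screwdriver back in its block. I let go and handed the job in at about 29 s; no verdict was reported.

**Fitting the blade:** I lined it up with the slot by the wrist camera, and it dropped in at about 4 N.

**Turning:** The adjuster turned about 69°. The wrist torque never showed a clear rise at the stop, so I judged that point from the pictures:
- The slot's angle stopped changing.
- A view from above with the driver lifted out showed the lug right beside the pin, about 11° apart centre to centre and with no gap. I expected about 10° at contact.

**Forces:** All readings stayed at a few newtons, well under 15 N. These come from the wrist, so I had no direct reading of the blade's own contact force.

**Last checks:** The handle is within about 1 mm of where it started, at the same apparent size. The flux jar, tape and spool look unchanged in the scene picture. The gripper is open, about 100 mm above the handle. The scene picture around the handle differed somewhat from the earlier one. I put that down to the arm and its shadow behind it, but did not view it to confirm.

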